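Refit a wheel on its stub axle and lock it with an R-clip

TASK

Put the wheel back on the bracket's stub axle, its hub up against the collar, and lock it with the R-clip of the right size (the smaller of the two in the wooden rack): push its straight leg down through the leaning cross-hole beyond the hub until the bent leg has ridden over the shaft and snapped round it. Leave the other clip in the rack and do not disturb the other things on the bench.

Things in the scene. Friction and masses are not known exactly. Their poses are not given: they have to be found in the camera images.
- wheel: solid-tyred wheel 100 mm across: tyre 26 mm wide with flat sides, grey rim, bright hub tube 34 mm across, 82 mm long, standing out 28 mm on each side, bore 23 mm; both sides alike; 0.25 to 0.5 kg. Origin at its centre; y = its axis (level). It stands on its tread, centre 60 mm up, in a wooden cradle 136 x 54 mm with 28 mm high cheeks, left of the axle; cradle and clip rack may change places.
- axle_collar (a point): point on the axis of the 20 mm steel stub axle, at the outer face of its 36 mm collar, 88 mm above the bench. y = the axle's direction, from the free end towards the collar and bracket (level). The axle runs 114 mm out towards -y; its last 10 mm taper to 9 mm. With the hub against the collar the wheel's centre is 41 mm out (y = -41 mm). The bracket's upright starts at y = +12 mm, top 118 mm.
- axle_hole (a point): middle of the axle's cross-hole, on the axle's axis, 90 mm out from the collar (8 mm clear of the seated hub's end). z = the hole's direction, out of its upper mouth, which leans from vertical away from the robot by the joint axle; y = along the axle towards the bracket. Hole 7.2 mm wide, countersunk to about 10 mm; mouths 10 mm above and below this point.
- axle (a joint): angle in rad by which the cross-hole's upper mouth leans from vertical away from the robot (0.36 to 0.65). The axle is clamped in its bracket and does not turn under the forces of this job. The bracket stands on an 18 mm board, 120 x 105 mm; a 208 mm high tub stands on the bench some 0.2 m behind it.
- clip: the R-clip for this axle: the smaller of two standing in the rack, coil up. 5 mm spring wire, 0.055 kg. Origin on the centre line of its straight leg, level with the coil's centre; -z = along the straight leg, whose tip is 74 mm from the origin; the bent leg lies to +x; y = the coil's axis. Its leg stands 48 mm deep in the rack's hole; the coil's centre is 78 mm above the bench.
- clip_coil (a point): centre of the clip's round coil (x = +10 mm from the clip's origin), where to hold it: 25 mm across, 10.5 mm thick along y. The bent leg pivots here as a spring.
- clip_seat (a point): point on the clip's straight leg 40 mm from its origin, level with the middle of the bent leg's bend; it meets axle_hole when the clip is fully home. Same axes as the clip. The bend is round with 20 mm inside diameter about this point; the bent leg's flared end lies 59 mm below the coil.
- clip_leg (a joint): angle in rad by which the bent leg is sprung open: 0 at rest, 0.03 to 0.09 while it rides over the shaft (pushing takes some 5 to 15 N), back near 0 when the clip is home.
- big_clip: the other R-clip in the rack, for a larger shaft: taller (coil 94 mm above the bench, 31 mm across), with a wider bend. To be left in its place. Origin and axes like the clip's.
- clip_rack: drilled wooden block, 30 mm (x) x 120 mm (y) x 52 mm high, origin at the centre of its underside. Its two holes, 9 mm towards +x and 38 mm either way in y, hold the clips, bent legs outside its +x face. Either hole may hold either clip. A saw's head hangs over the bench 0.2 m behind cradle and rack: a wrist leaning away from the robot there strikes it.
- bolt_a: hex bolt 58 x 19 x 17 mm lying near the axle's free end. Bystander, origin at the centre of its underside.
- bolt_b: hex bolt 58 x 22 x 19 mm lying behind the axle. Bystander, origin at the centre of its underside.
- wrench: combination wrench, 159 x 27 x 8 mm, lying near the axle's free end. Bystander, origin at the centre of its underside.
- driver: amber-handled screwdriver, 179 x 27 x 29 mm. Bystander, origin at the centre of its underside.
- pad: cork sanding block, 105 x 64 x 32 mm. Bystander, origin at the centre of its underside.
- clamp: small green C-clamp lying flat, 132 x 91 x 18 mm. Bystander, origin at the centre of its underside.
- carton: small carton, 34 x 62 x 18 mm. Bystander, origin at the centre of its underside.

How it is judged:
By the outcome, as a careful person would: the job done as asked, in the order asked, and still so for the second after the job is handed in, with the robot touching nothing.
It also fails if it takes over 61 s, if anything falls off the work surface, if the arm or the gripper's body presses on something with over 40 N, if the wrist force passes 120 N, or if a joint passes its speed limit or range.

ROBOT

A 6-joint arm with a two-finger parallel gripper is mounted at the origin on a cart in front of the work surface, level with it; the furniture and walls round the work are solid. World frame = base frame: x ahead of the robot, y to its left, z up, the work surface at z = 0. Lengths are in mm, angles in rad, forces in N, time in s.
With the tool pointing down it reaches from about 350 to 950 mm from the base axis. Payload 17.4 kg.
Tool frame: the origin (TCP) lies at the very end of the fingers, on their centre line; the grasp point (between the pads) lies 19 mm behind it; z points along the fingers, y is the line along which they close (so a half turn about z gives the same grasp; the last joint's range is limited). The gripper opens to 93 mm and grips with 3 to 60 N. Pads are 15 mm wide; open, the fingers measure 128 mm over their backs; the gripper's body (75 mm by 188 mm) begins 65 mm behind the grasp point.
Start: joints at [1.079, 0.116, 1.442, -0, 1.584, -0.038], TCP at [295.918, 606.684, 218.646] pointing down, gripper open.
Joint ranges: [-2.83, 2.83], [-0.83, 2.19], [0.07, 2.5], [-1.14, 4.28], [0.01, 3], [-2.97, 2.97]. Speed limits (rad/s): [1.89, 1.89, 2.22, 3.14, 3.14, 3.14].

INTERFACE

Orientations are given as a unit quaternion [w, x, y, z].
In Python, from bench import bot gives the robot as it stands. The module is installed in compiled form; this text tells all that it offers.
- The arm moves only by the tool drive_tool, never from a script. Its argument "plan" is a list of rows, each a list of 3 entries, a list of its own where there are three numbers: the shift along the tool's x, y, z in m, then the turn, a rotation vector about the tool's x, y, z in rad, then the opening, from 0 (shut) to 1 (fully open). In form: [[[x, y, z], [rx, ry, rz], hand], ...]. A call has 1 to 5 rows; each row shifts and turns the commanded pose from where the row before left it, along the tool's axes as they then stand; what a row does not reach is not made up. A row lasts 1/10 s, in which the tool goes at most 50 mm and 8.59 degrees, less where a joint would pass 70% of its speed; a pose out of reach is approached as far as the arm can. A call with a gripper value outside its range is refused whole. The fingers move at their own pace and stop on an object; "squeeze" is the grip in N (left out, the last holds). Time passes only in rows, so rows that do not move let the fingers close. It gives the time, the measured TCP pose, the force, the opening and the grip force at its end, in the units of the state.
- bot.observe(): the state, without advancing time (a new reading comes with each control period).
- bot.get_image(name): name is "scene" or "top"; returns (picture, depth): 480x640x3 uint8, red, green, blue; 480x640 float32, mm along the optical axis (not along the pixel's ray), 0 where there is no reading.
- bot.calibration(name): a dict with "fx", "fy", "cx", "cy" (pixels), "position" and "attitude" of the camera in the world. Camera axes: x right, y up, looking along -z (the intrinsics and any distortion apply to the point x, -y, -z); pixel columns grow to the right and rows downward; lengths in mm; the calibration is good to about 2 mm. A picture is of the moment at which its call begins. calibration takes no time and is no camera call.
- bot.job_done(): hands the job in; it is judged then, once.
The state is a dict: "time_s": time; "q": joint angles; "dq": joint speeds; "effort": joint torques, N m; "ee_pos": TCP position; "eef_rot": TCP orientation; "force": force on the tool from outside, world axes, zero at the start; "ft_torque": the same for the moment, N m; "grip_width": finger opening in mm; "grasp_force": force on a finger pad.
Only numpy, scipy, OpenCV 4.12 (cv2) and the standard library are available. Lean on these libraries where they do the work, as an engineer would, in place of code of your own. Each camera call takes 0.05 s, during which the arm holds its last target. There are 200 camera calls.

## Working session

There is one attempt and no reset: what is moved stays moved. The work goes in short steps, Python scripts to look and compute and a tool call to move; the robot and the scene stay as the last step left them, time stands still between calls to the robot, and variables do not carry over. Pictures are saved under pics/ and viewed, at most 10 in all, crops included, and the job is handed in when it is done.

Besides the shell and the picture viewer there is one more tool, called after "Emit:" as name(argument=value, ...) on one line, values as JSON. drive_tool: Moves the arm, as the interface text tells. Its arguments: {"type":"object","properties":{"plan":{"type":"array"},"squeeze":{"type":"number"}},"required":["plan"]}

```bash
mkdir -p pics; cat > h.py <<'E'
import numpy as np, cv2
from scipy.spatial.transform import Rotation as R
from bench import bot
def rot(q): return R.from_quat([q[1],q[2],q[3],q[0]])
def cam(n):
    c=bot.calibration(n); return c
def pts(n,depth):
    c=cam(n); v,u=np.mgrid[0:480,0:640]
    d=depth.astype(float)
    p=np.stack([(u-c['cx'])/c['fx']*d,-(v-c['cy'])/c['fy']*d,-d],-1)
    return (p.reshape(-1,3)@rot(c['attitude']).as_matrix().T+np.array(c['position'])).reshape(480,640,3)
def ray(n,u,v,z):
    c=cam(n); d=rot(c['attitude']).apply([(u-c['cx'])/c['fx'],-(v-c['cy'])/c['fy'],-1]); o=np.array(c['position'])
    return o+d*(z-o[2])/d[2]
def proj(n,p):
    c=cam(n); q=rot(c['attitude']).inv().apply(np.array(p)-c['position'])
    return np.array([c['cx']-c['fx']*q[...,0]/q[...,2], c['cy']+c['fy']*q[...,1]/q[...,2]]).T
def snap(n,tag):
    im,d=bot.get_image(n); cv2.imwrite(f'pics/{tag}.png',im[:,:,::-1]); np.savez(f'{tag}.npz',im=im,d=d); return im,d
E
python3 - <<'E'
from h import *
for n in('scene','top'):
    snap(n,n+'0'); c=cam(n); print(n,c, rot(c['attitude']).as_matrix().round(2).tolist())
s=bot.observe(); print(s)
E
```

```text
scene {'fx': 596.0558082415972, 'fy': 596.0558082415972, 'cx': 310.68713069228556, 'cy': 245.63704417282884, 'position': array([-243.84031429, -734.75963683,  741.13181961]), 'attitude': array([ 0.79954814,  0.47932935, -0.19115023, -0.30729097])} [[0.74, 0.31, -0.6], [-0.67, 0.35, -0.65], [0.01, 0.88, 0.47]]
top {'fx': 472.0935735649794, 'fy': 472.0935735649794, 'cx': 325.68158707903905, 'cy': 236.69158429622746, 'position': array([ 404.50637274,  194.70368713, 1375.75462165]), 'attitude': array([-0.69925268, -0.0389442 ,  0.04366842,  0.71247604])} [[-0.02, 0.99, -0.12], [-1.0, -0.02, 0.01], [0.01, 0.12, 0.99]]
{'time_s': 0.1, 'q': array([ 1.07920189e+00,  1.16446624e-01,  1.44216365e+00, -3.59659617e-05,
        1.58397816e+00, -3.77634464e-02]), 'dq': array([ 1.70226274e-03, -8.38779130e-05, -9.82001491e-04,  9.87912062e-05,
        4.43937413e-04, -5.71831150e-04]), 'effort': array([ 1.09163375e-03, -7.22891092e+01, -6.23863935e+01,  7.79852411e-02,
        2.28144857e-02, -1.29251280e-04]), 'ee_pos': array([295.84619328, 606.52994911, 217.99480934]), 'eef_rot': array([-1.12893337e-04,  2.24973360e-01,  9.74364788e-01, -4.85259267e-04]), 'force': array([0.4920831 , 0.53269127, 0.59133218]), 'ft_torque': array([ 0.01403675, -0.00972232,  0.01599361]), 'grasp_force': 0.0, 'grip_width': 93.06926743460747}
```

View pics/scene0.png

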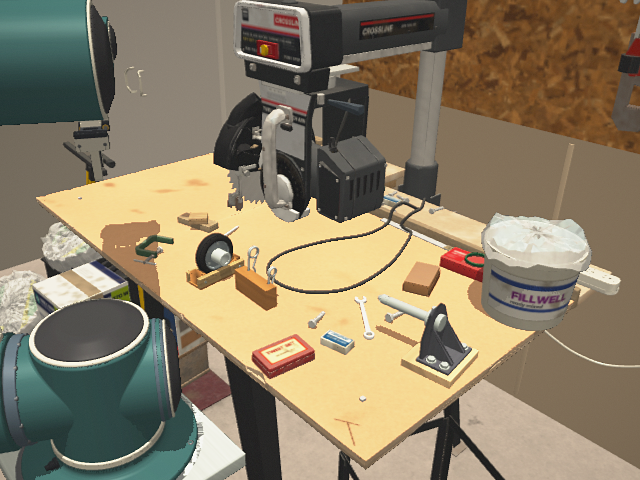

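View pics/top0.png

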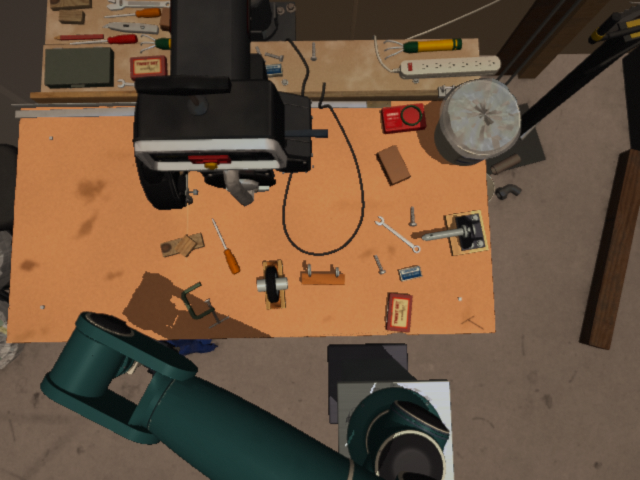

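The scene view shows the wheel in its cradle at (215,258), the rack at (256,288) with clips at (252,258) and (271,275), and the axle from (382,300) to (430,318). In the top view the wheel is at (272,284), the rack at (322,275) and the axle from (420,237) to (455,232).

```bash
python3 - <<'E'
from h import *
a=cv2.imread('pics/top0.png'); b=cv2.imread('pics/scene0.png')
def cr(im,x0,y0,w,h,W,H): return cv2.resize(im[y0:y0+h,x0:x0+w],(W,H),interpolation=cv2.INTER_CUBIC)
cv2.imwrite('pics/c1.png',np.vstack([np.hstack([cr(a,250,250,100,75,400,300),cr(a,405,200,100,75,400,300)]),np.hstack([cr(b,180,220,110,82,400,300),cr(b,370,280,110,82,400,300)])]))
for n,(x0,x1,y0,y1) in (('top',(250,350,250,320)),('top',(410,495,200,260)),('scene',(180,290,220,305)),('scene',(370,480,285,380))):
    d=np.load(n+'0.npz')['d']; P=pts(n,d)[y0:y1,x0:x1].reshape(-1,3); dd=d[y0:y1,x0:x1].ravel()
    P=P[(dd>0)]; print(n,len(P),'bench z',np.median(P[np.abs(P[:,2])<15][:,2]))
    for lo,hi in ((12,30),(30,50),(50,56),(60,75),(80,95),(95,105),(105,125)):
        Q=P[(P[:,2]>lo)&(P[:,2]<hi)]
        if len(Q)>3: print(lo,hi,len(Q),Q.min(0).round(),Q.max(0).round(),Q.mean(0).round(1))
E
```

```text
top 6974 bench z 0.9530434201644766
12 30 254 [363. 164.  12.] [527. 365.  30.] [431.  320.9  25.6]
30 50 291 [363. 135.  30.] [498. 364.  50.] [434.6 287.4  38.3]
50 56 325 [394. 135.  50.] [463. 328.  56.] [441.3 196.7  52.9]
60 75 139 [380. 150.  60.] [479. 375.  75.] [430.3 329.5  70.3]
80 95 114 [383. 153.  80.] [476. 374.  95.] [436.6 292.3  87.4]
95 105 118 [391. 229.  95.] [481. 351. 105.] [431.5 325.5 100.6]
105 125 172 [405. 228. 105.] [480. 349. 116.] [435.6 321.5 108.8]
top 5082 bench z 0.30610170232864675
12 30 961 [ 504. -285.   12.] [650. -62.  30.] [ 568.3 -217.    20.4]
30 50 109 [ 521. -265.   30.] [ 617. -193.   49.] [ 566.8 -227.3   36.9]
50 56 17 [ 532. -250.   50.] [ 609. -196.   56.] [ 566.3 -215.1   52.1]
60 75 55 [ 522. -241.   61.] [ 613. -191.   75.] [ 566.8 -211.3   67.7]
80 95 165 [ 526. -216.   80.] [607. -79.  95.] [ 559.  -158.    90.7]
95 105 263 [ 533. -220.   95.] [602. -78. 105.] [ 559.4 -155.    98.8]
105 125 120 [ 537. -219.  105.] [ 595. -189.  121.] [ 565.6 -204.7  113.3]
scene 9298 bench z -0.3650706453983048
12 30 1021 [360. 130.  12.] [583. 
[... 262 characters left out ...]
95.] [434.6 287.8  86.7]
95 105 158 [395. 226.  95.] [482. 348. 105.] [432.4 309.5  99.8]
105 125 96 [408. 223. 105.] [475. 345. 112.] [434.4 314.7 107.6]
scene 10406 bench z -0.6316573053578622
12 30 1584 [ 504. -285.   12.] [767. -10.  30.] [ 569.2 -221.    20.3]
30 50 548 [ 520. -268.   30.] [ 620. -208.   50.] [ 563.1 -235.6   38.7]
50 56 127 [ 521. -253.   50.] [ 600. -208.   56.] [ 563.6 -228.    52.8]
60 75 215 [ 522. -240.   60.] [ 612. -205.   75.] [ 557.7 -223.1   67.4]
80 95 524 [ 524. -225.   80.] [606. -80.  95.] [ 552.6 -166.7   88.7]
95 105 316 [ 533. -225.   95.] [599. -86. 105.] [ 558.5 -175.6   98.3]
105 125 162 [ 536. -221.  105.] [ 596. -195.  120.] [ 564.1 -209.8  112.7]
```

View pics/c1.png

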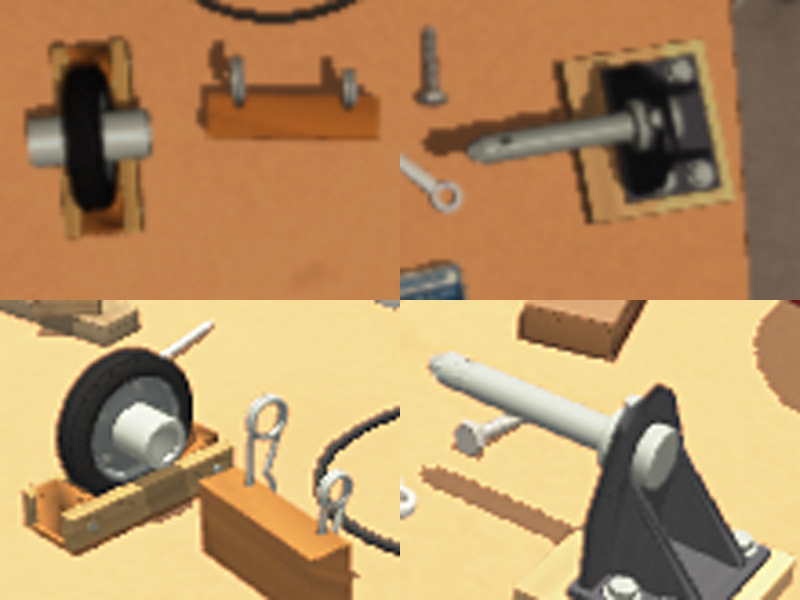

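The crop shows the small clip as the right-hand (-y) one in the rack, its bent leg on the far side. The cross-hole's dark mouth is near top pixel (431,236), leaning to the far side. Next I fit the axes.

```bash
cat > fit.py <<'E'
from h import *
from scipy.optimize import least_squares
def cyl(P,r,z0,ax0,p0):
    # fit axis: x = a + b*(y-ym), z = c (level)
    ym=np.mean(P[:,1])
    def f(t):
        a,b,c=t; u=np.array([b,1,0])/np.hypot(b,1); d=P-np.array([a,ym,c]); d=d-np.outer(d@u,u); return np.linalg.norm(d,axis=1)-r
    s=least_squares(f,[np.median(P[:,0]),0,z0],loss='soft_l1',f_scale=1.0); return s.x,ym,np.median(np.abs(s.fun))
E
python3 - <<'E'
from fit import *
T=np.load('top0.npz');S=np.load('scene0.npz')
PT=pts('top',T['d']);PS=pts('scene',S['d'])
def sel(P,lo,hi):
    P=P.reshape(-1,3); return P[np.all((P>lo)&(P<hi),1)]
for nm,P in(('top',PT),('scene',PS)):
    A=sel(P,(525,-185,82),(600,-85,103)); t,ym,e=cyl(A,10,88,0,0); print(nm,'axle x=%.1f slope=%.3f z=%.1f at y=%.1f res %.2f'%(t[0],t[1],t[2],ym,e), 'yrange',A[:,1].min(),A[:,1].max(), 'tip', sel(P,(525,-185,70),(600,-40,103))[:,1].max())
    B=sel(P,(405,268,55),(465,385,82)); B=B[(B[:,1]<302)|(B[:,1]>342)]; t,ym,e=cyl(B,17,60,0,0); print('hub x=%.1f slope=%.3f z=%.1f at y=%.1f res %.2f'%(t[0],t[1],t[2],ym,e),B[:,1].min(),B[:,1].max())
    C=sel(P,(380,290,85),(490,355,115)); b=np.polyfit(C[:,0],C[:,1],1); print('tyre y along x',b,'at 432',np.polyval(b,432.),'ext',C.min(0),C.max(0))
    D=sel(P,(440,140,60),(490,170,96)); E=sel(P,(440,215,60),(490,240,112))
    for c in(D,E): print('clip',len(c),c.min(0).round(1),c.max(0).round(1),c.mean(0).round(1),np.polyfit(c[:,0],c[:,1],1).round(3))
    F=sel(P,(400,120,50),(480,270,54)); print('rack top',F.min(0).round(1),F.max(0).round(1),cv2.minAreaRect(F[:,:2].astype(np.float32)))
    G=sel(P,(650,-330,150),(900,-80,230)); print('tub',G.min(0),G.max(0))
    H=sel(P,(490,-290,15),(650,-150,20)); print('board',cv2.minAreaRect(H[:,:2].astype(np.float32)))
# collar: radial >11 of axle
for nm,P in(('top',PT),('scene',PS)):
    A=sel(P,(535,-220,104),(595,-150,108)); print('collar',A.min(0),A.max(0))
print('top pixels'); print(T['im'][230:243,424:444].mean(-1).astype(int))
print('scene proj of axle tip..'); q=proj('scene',np.array([[556,-95,96]]))[0];print(q); u,v=q.astype(int)
print(S['im'][v-10:v+10,u-12:u+12].mean(-1).astype(int),u,v)
E
```

```text
top axle x=556.7 slope=-0.153 z=88.6 at y=-134.7 res 1.12 yrange -183.5891650391672 -85.41372182074343 tip -78.48167094601274
hub x=429.2 slope=-0.074 z=61.1 at y=347.3 res 1.22 293.3660335571002 375.4577202749346
tyre y along x [7.41518091e-02 3.03470308e+02] at 432 335.503889610538 ext [386.20578725 320.78812692  86.38766809] [472.77644879 351.37903271 114.8512065 ]
clip 29 [442.7 149.6  60.1] [472.3 160.7  93.6] [460.4 155.8  85. ] [  0.108 105.979]
clip 34 [451.8 228.4  83.4] [480.9 236.6 111.6] [467.  231.4 105.1] [8.00000e-03 2.27898e+02]
rack top [426.1 135.2  50. ] [458.8 252.9  54. ] ((442.0117492675781, 194.10372924804688), (117.9359130859375, 29.28494644165039), 87.18698120117188)
tub [ 747.71791366 -329.98165968  150.09119627] [ 899.85908545 -120.94019652  209.02212947]
board ((569.9412231445312, -224.72610473632812), (119.41142272949219, 106.3427734375), 8.35450553894043)
scene axle x=558.7 slope=-0.149 z=87.0 at y=-137.6 res 1.10 yrange -184.88713403140628 -85.78529405164943 tip -80.46769592910357
hub x=434.0 slope=0.010 z=58.4 at y=295.6 res 1.72 289.18532333710107 301
[... 3405 characters left out ...]
99 169 191 218 216 218 222 226 212 227 231 228 216 221 225
  220 210 206 205 207 207]
 [206 206 207 176 134 155 153 188 203 209 216 223 225 226 227 224 228 230
  230 230 224 212 206 205]
 [204 205 208 207 169 144 159 175 184 191 201 207 206 211 219 227 229 230
  230 231 230 229 228 219]
 [206 207 208 208 190 187 150 147 160 173 186 198 198 202 209 217 221 224
  227 229 231 231 231 229]
 [206 207 207 209 208 209 133 113 130 143 152 154 166 190 202 200 209 215
  221 223 227 229 230 231]
 [208 207 207 207 208 211 174 105  97 118 134 141 146 157 170 182 191 196
  205 213 218 221 225 228]
 [206 204 206 206 207 210 210 197 140  97 100 108 118 144 149 160 170 179
  188 195 203 209 216 221]] 386 294
```

```bash
cat > go.py <<'E'
from h import *
def R_t(yaw_y,lean=0):  # tool z down, tool y level at angle yaw_y (rad); lean: tool tail leans away (about y)
    y=np.array([np.cos(yaw_y),np.sin(yaw_y),0]); z=np.array([0,0,-1.]); M=R.from_matrix(np.column_stack([np.cross(y,z),y,z]))
    return R.from_rotvec(y*lean)*M
def rows(targets,hand):
    """targets: list of (pos mm, Rotation, n rows)"""
    s=bot.observe(); p=np.array(s['ee_pos']);q=rot(s['eef_rot']); k=0
    print('from',p.round(1),'t',s['time_s'])
    for pt,qt,n in targets:
        p0=p.copy()
        for i in range(n):
            w=(q.inv()*qt).as_rotvec()/(n-i); w=np.round(w,3)
            pn=p0+(np.array(pt)-p0)*(i+1)/n
            d=np.round(q.inv().apply(pn-p)/1000,4)
            print([[d.tolist(),w.tolist(),hand]],end=',\n' if k%5!=4 else '\n--\n'); k+=1
            p=p+q.apply(d*1000); q=q*R.from_rotvec(w)
    print('\nend',p.round(1),'rot err',(q.inv()*qt).as_rotvec().round(4))
E
python3 - <<'E'
from go import *
D=np.deg2rad
rows([((430.6,333.5,160),R_t(D(94.2)),10),((430.6,333.5,84),R_t(D(94.2)),4)],0.65)
# hole lean
h=ray('top',430.9,234.8,97.5); print('hole top ray',h)
for l in (.36,.45,.55,.65):
  for nm,x0,s0,z0,y0 in(('top',556.7,-.151,88.2,-134.7),('scene',558.7,-.151,87.5,-137.6)):
    for yy in(-103,-100): 
      c=np.array([x0+s0*(yy-y0),yy,z0]); m=c+10*np.array([np.sin(l)*.989,np.sin(l)*.15,np.cos(l)])
      print(l,nm,yy,proj(nm,m[None])[0].round(2), 'axis', proj(nm,c[None])[0].round(2))
E
```

```text
from [295.8 606.5 218. ] t 0.1
[[[-0.0241, -0.0186, 0.0058], [-0.0, -0.0, -0.053], 0.65]],
[[[-0.023, -0.0199, 0.0058], [-0.0, -0.0, -0.053], 0.65]],
[[[-0.022, -0.0211, 0.0059], [-0.0, -0.0, -0.053], 0.65]],
[[[-0.0208, -0.0222, 0.0058], [-0.0, -0.0, -0.053], 0.65]],
[[[-0.0197, -0.0233, 0.0058], [-0.0, -0.0, -0.053], 0.65]]
--
[[[-0.0183, -0.0242, 0.0058], [-0.0, -0.0, -0.052], 0.65]],
[[[-0.0171, -0.0252, 0.0058], [-0.0, -0.0, -0.053], 0.65]],
[[[-0.0157, -0.0261, 0.0058], [-0.0, -0.0, -0.052], 0.65]],
[[[-0.0144, -0.0269, 0.0059], [-0.0, -0.0, -0.053], 0.65]],
[[[-0.0129, -0.0275, 0.0058], [-0.001, -0.0, -0.052], 0.65]]
--
[[[0.0, -0.0, 0.019], [0.0, -0.0, -0.0], 0.65]],
[[[0.0, -0.0, 0.019], [0.0, -0.0, -0.0], 0.65]],
[[[0.0, -0.0, 0.019], [0.0, -0.0, -0.0], 0.65]],
[[[0.0, -0.0001, 0.019], [0.0, -0.0, -0.0], 0.65]],

end [430.6 333.5  84. ] rot err [ 0.0001 -0.0005 -0.0001]
hole top ray [ 554.44449514 -102.69274741   97.5       ]
0.36 top -103 [430.81 234.45] axis [430.29 236.12]
0.36 top -100 [429.72 234.64] axis [429.2 236.3]
0.36 scene -103 [389.35 295.85] axis [388.07 300.52]
0.36 scene -100 [388.07 295.32] axis [386.78 299.99]
0.45 top -103 [430.72 234.17] axis [430.29 236.12]
0.45 top -100 [429.63 234.36] axis [429.2 236.3]
0.45 scene -103 [389.56 295.83] axis [388.07 300.52]
0.45 scene -100 [388.27 295.3 ] axis [386.78 299.99]
0.55 top -103 [430.62 233.88] axis [430.29 236.12]
0.55 top -100 [429.53 234.06] axis [429.2 236.3]
0.55 scene -103 [389.78 295.85] axis [388.07 300.52]
0.55 scene -100 [388.49 295.32] axis [386.78 299.99]
0.65 top -103 [430.51 233.61] axis [430.29 236.12]
0.65 top -100 [429.43 233.79] axis [429.2 236.3]
0.65 scene -103 [389.98 295.91] axis [388.07 300.52]
0.65 scene -100 [388.69 295.39] axis [386.78 299.99]
```

Emit:
drive_tool(plan=[[[-0.024,-0.0186,0.0058],[0,0,-0.053],0.65],[[-0.023,-0.02,0.0058],[0,0,-0.053],0.65],[[-0.022,-0.021,0.0058],[0,0,-0.053],0.65],[[-0.021,-0.022,0.0058],[0,0,-0.053],0.65],[[-0.0197,-0.0233,0.0058],[0,0,-0.053],0.65]], squeeze=40)

```text
time_s: 0.6
ee_pos: [363.8, 469.1, 189.1]
eef_rot: [-0.0, 0.093, 0.996, -0.0]
force: [0.3, 0.9, 0.8]
grip_width: 61.5
grasp_force: 0.0
```

Emit:
drive_tool(plan=[[[-0.0183,-0.0242,0.0058],[0,0,-0.053],0.65],[[-0.017,-0.025,0.0058],[0,0,-0.053],0.65],[[-0.0157,-0.026,0.0058],[0,0,-0.053],0.65],[[-0.0144,-0.027,0.0058],[0,0,-0.053],0.65],[[-0.0129,-0.0275,0.0058],[0,0,-0.052],0.65]])

```text
time_s: 1.1
ee_pos: [431.3, 333.0, 160.2]
eef_rot: [-0.0, -0.039, 0.999, -0.0]
force: [0.2, 0.1, 0.5]
grip_width: 60.6
grasp_force: 0.0
```

Emit:
drive_tool(plan=[[[0,0,0],[0,0,0],0.65],[[0,0,0],[0,0,0],0.65]])

```text
time_s: 1.3
ee_pos: [431.1, 333.9, 160.5]
eef_rot: [-0.0, -0.037, 0.999, 0.0]
force: [-0.4, 0.7, 0.6]
grip_width: 60.5
grasp_force: 0.0
```

```bash
python3 - <<'E'
from go import *
D=np.deg2rad
s=bot.observe(); print(s['q'].round(3),s['grip_width'],s['force'])
rows([((430.6,333.5,84),R_t(D(94.2)),4)],0.65)
snap('scene','s1')
b=cv2.imread('pics/s1.png'); cv2.imwrite('pics/c2.png',cv2.resize(b[170:300,140:310],(680,520),interpolation=cv2.INTER_CUBIC))
E
```

```text
[ 0.612 -0.147  1.796  0.     1.493 -1.032] 60.49791037232751 [-0.43832383  0.71330556  0.64031051]
from [431.1 333.9 160.5] t 1.3
[[[0.0001, -0.0001, 0.0191], [0.0, -0.0, 0.0], 0.65]],
[[[0.0001, -0.0001, 0.0192], [0.0, -0.0, 0.0], 0.65]],
[[[0.0002, -0.0001, 0.0191], [0.0, -0.0, 0.0], 0.65]],
[[[0.0001, -0.0001, 0.0191], [0.0, -0.0, 0.0], 0.65]],

end [430.6 333.5  84. ] rot err [ 0.     -0.0003  0.    ]
```

View pics/c2.png

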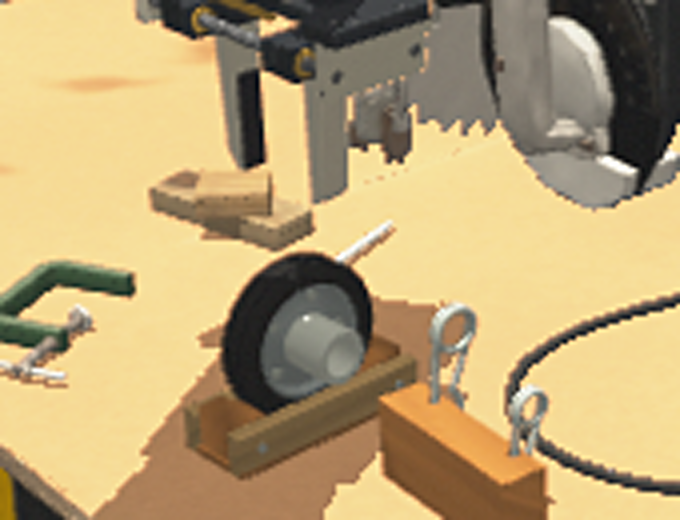

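The fingers stand above and astride the tyre (wheel at crop (295,330), fingers at (245,120) and (325,160)). I go down and grip.

Emit:
drive_tool(plan=[[[0,0,0.019],[0,0,0],0.65],[[0,0,0.019],[0,0,0],0.65],[[0,0,0.019],[0,0,0],0.65],[[0,0,0.018],[0,0,0],0.65],[[0,0,0],[0,0,0],0.65]])

```text
time_s: 1.85
ee_pos: [429.6, 334.5, 83.4]
eef_rot: [-0.001, -0.038, 0.999, -0.001]
force: [-0.1, -0.5, -0.4]
grip_width: 60.7
grasp_force: 0.0
```

Emit:
drive_tool(plan=[[[0,0,0],[0,0,0],0],[[0,0,0],[0,0,0],0],[[0,0,0],[0,0,0],0],[[0,0,0],[0,0,0],0],[[0,0,0],[0,0,0],0]])

```text
time_s: 2.35
ee_pos: [431.1, 334.3, 86.0]
eef_rot: [0.0, -0.038, 0.999, 0.0]
force: [-0.5, 0.3, 0.2]
grip_width: 24.8
grasp_force: 0.3
```

Emit:
drive_tool(plan=[[[0,0,-0.01],[0,0,0],0],[[0,0,-0.03],[0,0,0],0],[[0,0,-0.04],[0,0,0],0],[[0,0,-0.03],[0,0,0],0],[[0,0,-0.005],[0,0,0],0]])

```text
time_s: 2.85
ee_pos: [431.9, 334.8, 205.7]
eef_rot: [0.002, -0.038, 0.999, 0.002]
force: [-0.5, -0.4, -0.7]
grip_width: 0.4
grasp_force: 0.0
```

```bash
python3 - <<'E'
from go import *
S,d=snap('scene','s2'); T,dt=snap('top','t2')
print(bot.observe()['ee_pos'],bot.observe()['grip_width'])
b=cv2.imread('pics/s2.png'); cv2.imwrite('pics/c3.png',cv2.resize(b[170:300,140:310],(680,520),interpolation=cv2.INTER_CUBIC))
E
```

```text
[431.30899103 334.40375913 202.10042951] 0.4950631256675943
```

View pics/c3.png

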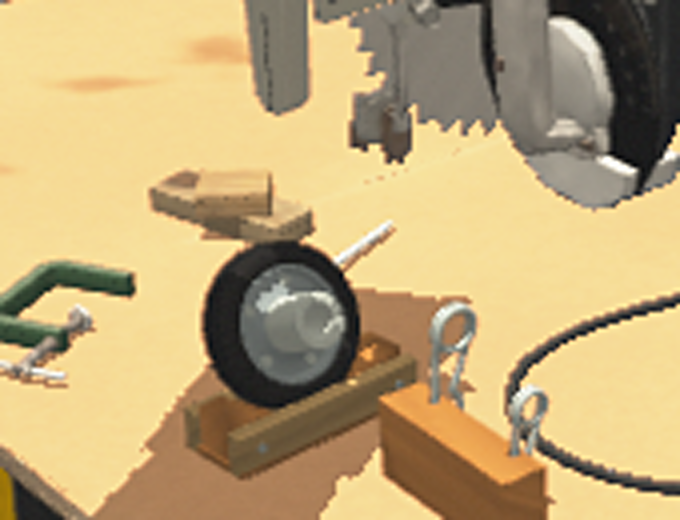

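The wheel slipped out before the grip had built up, and sits a little higher or turned in the cradle. I let it settle and measure again.

Emit:
drive_tool(plan=[[[0,0,0],[0,0,0],0.7],[[0,0,0],[0,0,0],0.7],[[0,0,0],[0,0,0],0.7],[[0,0,0],[0,0,0],0.7],[[0,0,0],[0,0,0],0.7]])

```text
time_s: 3.45
ee_pos: [430.9, 334.2, 200.3]
eef_rot: [-0.0, -0.038, 0.999, -0.0]
force: [0.7, 0.1, -1.0]
grip_width: 35.8
grasp_force: 0.0
```

```bash
python3 - <<'E'
from fit import *
S,d=snap('scene','s3'); T,dt=snap('top','t3')
b=cv2.imread('pics/s3.png'); cv2.imwrite('pics/c4.png',cv2.resize(b[200:300,150:290],(700,500),interpolation=cv2.INTER_CUBIC))
def sel(P,lo,hi):
    P=P.reshape(-1,3); return P[np.all((P>lo)&(P<hi),1)]
for n,dd,im in(('scene',d,S),('top',dt,T)):
    P=pts(n,dd); C=sel(P,(370,270,80),(500,400,125)); print(n,len(C))
    if len(C): print(C.min(0).round(),C.max(0).round(),C.mean(0).round(1))
    B=sel(P,(405,280,55),(465,318,82)); print(len(B),B.min(0),B.max(0)) if len(B) else 0
print(bot.observe()['time_s'])
E
```

```text
scene 5
[409. 374.  81.] [438. 380.  82.] [426.2 378.3  81.2]
top 0
3.55
```

View pics/c4.png

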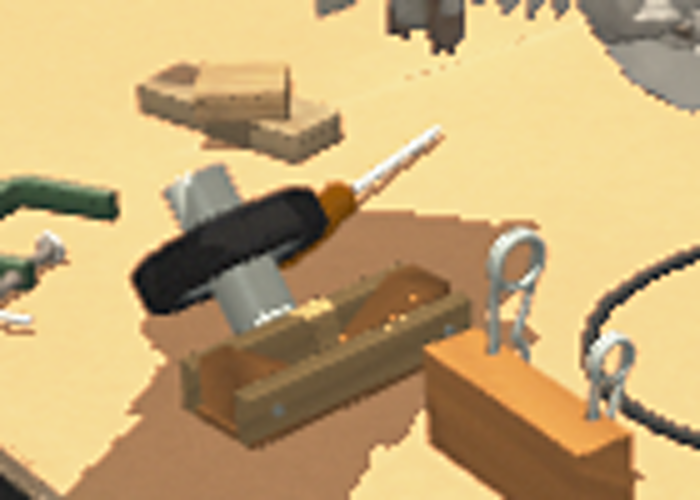

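The wheel was lifted, dropped and is now toppling off the left side of the cradle. I wait until it rests.

Emit:
drive_tool(plan=[[[0,0,-0.02],[0,0,0],1],[[0,0,-0.02],[0,0,0],1],[[0,0,-0.01],[0,0,0],1],[[0,0,0],[0,0,0],1],[[0,0,0],[0,0,0],1]])

```text
time_s: 4.05
ee_pos: [430.9, 334.2, 249.8]
eef_rot: [-0.0, -0.038, 0.999, -0.0]
force: [0.3, 0.4, -0.9]
grip_width: 83.9
grasp_force: 0.0
```

Emit:
drive_tool(plan=[[[0,0,0],[0,0,0],1],[[0,0,0],[0,0,0],1],[[0,0,0],[0,0,0],1],[[0,0,0],[0,0,0],1],[[0,0,0],[0,0,0],1]])

```text
time_s: 4.55
ee_pos: [431.0, 334.2, 250.6]
eef_rot: [-0.0, -0.038, 0.999, -0.0]
force: [-0.2, -1.1, 0.3]
grip_width: 92.7
grasp_force: 0.0
```

```bash
python3 - <<'E'
from fit import *
S,d=snap('scene','s4'); T,dt=snap('top','t4')
b=cv2.imread('pics/s4.png'); a=cv2.imread('pics/t4.png')
cv2.imwrite('pics/c5.png',np.hstack([cv2.resize(b[190:290,150:250],(400,400),interpolation=cv2.INTER_CUBIC),cv2.resize(a[230:330,215:315],(400,400),interpolation=cv2.INTER_CUBIC)]))
def sel(P,lo,hi):
    P=P.reshape(-1,3); return P[np.all((P>lo)&(P<hi),1)]
for n,dd in(('scene',d),('top',dt)):
    P=pts(n,dd)
    for lo in range(5,120,10):
        C=sel(P,(340,300,lo),(520,480,lo+10)); 
        if len(C)>3: print(n,lo,len(C),C.min(0).round(),C.max(0).round(),C.mean(0).round(1))
E
```

```text
scene 5 297 [341. 301.   5.] [519. 473.  15.] [418.1 340.1  10.3]
scene 15 440 [362. 300.  15.] [519. 467.  25.] [427.7 341.3  20.5]
scene 25 554 [363. 301.  25.] [500. 425.  35.] [429.2 341.1  28.8]
scene 35 78 [366. 318.  35.] [471. 420.  45.] [407.5 392.4  39.4]
scene 45 70 [376. 373.  45.] [473. 429.  55.] [393.2 392.1  50.6]
scene 55 138 [378. 363.  55.] [468. 439.  65.] [411.6 385.6  60.7]
scene 65 234 [383. 362.  65.] [467. 438.  75.] [419.5 389.3  69.8]
scene 75 89 [402. 368.  75.] [451. 433.  85.] [424.5 396.7  78.4]
top 5 44 [340. 300.   5.] [514. 425.  14.] [365.2 352.7   6.6]
top 15 43 [363. 304.  16.] [519. 475.  25.] [403.5 341.7  21.8]
top 25 182 [363. 305.  25.] [413. 359.  35.] [380.  330.6  30.1]
top 35 16 [366. 322.  35.] [385. 356.  41.] [374.  334.   36.8]
```

View pics/c5.png

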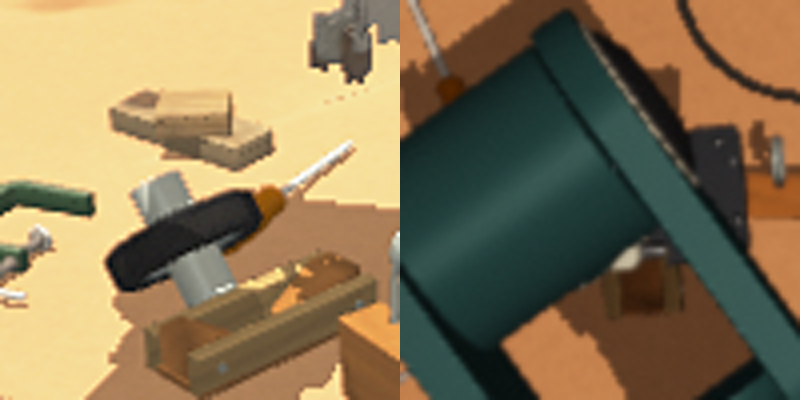

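The wheel now leans with one hub end up to the left and the other down by the cradle. I fit its pose from the scene depth.

```bash
cat > wf.py <<'E'
from fit import *
def sdf(P,c,u):
    u=u/np.linalg.norm(u); d=P-c; a=np.abs(d@u); r=np.linalg.norm(d-np.outer(d@u,u),axis=1)
    def cylsd(R_,H):
        x=r-R_; y=a-H; return np.minimum(np.maximum(x,y),0)+np.hypot(np.maximum(x,0),np.maximum(y,0))
    # rim recess: web between r 17..~38 lies inside; ignore interior negatives
    return np.minimum(cylsd(50,13),cylsd(17,41))
def wfit(P,c0,u0):
    def f(t):
        return sdf(P,t[:3],np.array([np.sin(t[3])*np.cos(t[4]),np.cos(t[3])*np.cos(t[4]),np.sin(t[4])]))
    best=None
    for az in (-.6,-.2,.2,.6):
        for el in u0:
            s=least_squares(f,[*c0,az,el],loss='soft_l1',f_scale=1.5)
            if best is None or s.cost<best.cost: best=s
    t=best.x; return t,np.array([np.sin(t[3])*np.cos(t[4]),np.cos(t[3])*np.cos(t[4]),np.sin(t[4])]),np.median(np.abs(best.fun))
E
python3 - <<'E'
from wf import *
z=np.load('s4.npz'); P=pts('scene',z['d']); im=z['im'].astype(int)
m=(im.max(-1)-im.min(-1)<28)&(z['d']>0)
m&=np.all((P>(350,290,18))&(P<(500,460,130)),-1)
n,lab,st,ce=cv2.connectedComponentsWithStats(m.astype(np.uint8)); k=1+np.argmax(st[1:,4]); print(st[k])
Q=P[lab==k]; print(len(Q),Q.min(0),Q.max(0))
t,u,e=wfit(Q,Q.mean(0)-[0,0,5],(-1.2,-.6,0,.6,1.2)); print('c',t[:3].round(1),'u',u.round(3),'res',e)
for s in(-41,41): print('hub end',(t[:3]+s*u).round(1))
low=t[:3]-50*(np.array([0,0,1])-u*u[2])/np.linalg.norm(np.array([0,0,1])-u*u[2]); print('tyre low',low, low+13*u,low-13*u)
D=np.load('s4.npz')
m=(im[...,0]>130)&(im[...,1]<120)&(im[...,2]<60); 
P0=pts('scene',np.load('scene0.npz')['d']); im0=np.load('scene0.npz')['im']
for nm,a,b in(('now',z['im'].astype(int),P),('start',im0.astype(int),P0)):
    m=(a[...,0]>120)&(a[...,1]>50)&(a[...,1]<.62*a[...,0])&(a[...,2]<.3*a[...,0])&np.all((b>(380,370,8))&(b<(560,520,40)),-1); q=b[m]; print(nm,len(q),q.min(0).round() if len(q) else '',q.max(0).round() if len(q) else '')
E
```

```text
[177 233  39  33 704]
704 [374.92753876 358.39707169  18.35350623] [472.78038851 438.69042221  84.70320744]
c [427.  410.9  41.9] u [-0.038  0.641  0.767] res 1.4403746620540545
hub end [428.5 384.6  10.4]
hub end [425.4 437.2  73.3]
tyre low [424.69825775 449.16833691   9.74888699] [424.20472419 457.50048568  19.71541705] [ 4.25191791e+02  4.40836188e+02 -2.17643065e-01]
now 32 [510. 447.  10.] [535. 474.  23.]
start 0
```

The wheel rests on its tyre edge and lower hub end, centre (427,411,42), axis (-0.04,0.64,0.77). I will grip its upper hub across the diameter with a tilted tool and level it in the air. That grasp also serves for fitting the wheel on the axle.

```bash
python3 - <<'E'
from go import *
c=np.array([427,410.9,42.3]); u=np.array([-.038,.641,.767]); D=np.deg2rad
q=R_t(D(3.4),D(27)); tail=-q.apply([0,0,1]); print('tail',tail, 'y',q.apply([0,1,0]))
G=c+32*u; tip=G-15*tail; print('tip',tip)
for sx in(-7.5,7.5): print('corner to face',(tip+sx*q.apply([1,0,0])-c)@u)
rows([(tip+95*tail,q,15)],0.65)
E
```

```text
tail [ 0.02692453 -0.4531914   0.89100652] y [ 9.98239828e-01  5.93063736e-02 -5.55111512e-17]
tip [425.38013205 438.20987098  53.47890214]
corner to face 19.238785648901924
corner to face 33.04401478398562
from [431.  334.2 250.6] t 4.65
[[[-0.0001, 0.0041, 0.0075], [-0.025, 0.024, 0.104], 0.65]],
[[[0.0001, 0.0038, 0.0076], [-0.025, 0.025, 0.104], 0.65]],
[[[0.0004, 0.0037, 0.0077], [-0.025, 0.024, 0.104], 0.65]],
[[[0.0005, 0.0034, 0.0078], [-0.025, 0.025, 0.104], 0.65]],
[[[0.0006, 0.0032, 0.0079], [-0.025, 0.024, 0.104], 0.65]]
--
[[[0.0008, 0.0029, 0.008], [-0.025, 0.024, 0.103], 0.65]],
[[[0.0009, 0.0026, 0.0081], [-0.025, 0.025, 0.104], 0.65]],
[[[0.0009, 0.0023, 0.0081], [-0.025, 0.024, 0.103], 0.65]],
[[[0.001, 0.002, 0.0083], [-0.025, 0.025, 0.104], 0.65]],
[[[0.0009, 0.0017, 0.0083], [-0.025, 0.024, 0.103], 0.65]]
--
[[[0.0009, 0.0014, 0.0083], [-0.025, 0.024, 0.104], 0.65]],
[[[0.0008, 0.0011, 0.0085], [-0.024, 0.025, 0.103], 0.65]],
[[[0.0008, 0.0008, 0.0084], [-0.025, 0.024, 0.104], 0.65]],
[[[0.0005, 0.0005, 0.0085], [-0.024, 0.025, 0.103], 0.65]],
[[[0.0005, 0.0003, 0.0085], [-0.025, 0.024, 0.104], 0.65]]
--

end [427.9 395.2 138.2] rot err [ 0.0004  0.0002 -0.0001]
```

Emit:
drive_tool(plan=[[[0,0.004,0.0075],[-0.025,0.025,0.104],0.65],[[0,0.004,0.0076],[-0.025,0.025,0.104],0.65],[[0.0004,0.0037,0.0077],[-0.025,0.025,0.104],0.65],[[0.0005,0.0034,0.0078],[-0.025,0.025,0.104],0.65],[[0.0006,0.0032,0.008],[-0.025,0.025,0.104],0.65]], squeeze=60)

```text
time_s: 5.15
ee_pos: [430.0, 354.8, 212.8]
eef_rot: [-0.065, 0.222, 0.971, 0.06]
force: [0.7, 0.1, -0.0]
grip_width: 61.9
grasp_force: 0.0
```

Emit:
drive_tool(plan=[[[0.0008,0.003,0.008],[-0.025,0.025,0.104],0.65],[[0.0009,0.0026,0.008],[-0.025,0.025,0.104],0.65],[[0.0009,0.0023,0.008],[-0.025,0.025,0.104],0.65],[[0.001,0.002,0.0083],[-0.025,0.025,0.104],0.65],[[0.001,0.0017,0.0083],[-0.025,0.025,0.104],0.65]])

```text
time_s: 5.65
ee_pos: [428.9, 375.3, 175.5]
eef_rot: [-0.124, 0.464, 0.87, 0.115]
force: [0.1, 1.0, 0.9]
grip_width: 60.7
grasp_force: 0.0
```

Emit:
drive_tool(plan=[[[0.0009,0.0014,0.0083],[-0.025,0.025,0.104],0.65],[[0.0008,0.001,0.0085],[-0.025,0.025,0.104],0.65],[[0.0008,0.0008,0.0085],[-0.025,0.025,0.104],0.65],[[0.0005,0.0005,0.0085],[-0.025,0.025,0.104],0.65],[[0.0005,0.0003,0.0085],[-0.025,0.025,0.104],0.65]])

```text
time_s: 6.15
ee_pos: [427.6, 395.6, 138.1]
eef_rot: [-0.174, 0.67, 0.703, 0.161]
force: [-0.4, 0.7, 0.4]
grip_width: 60.6
grasp_force: 0.0
```

```bash
python3 - <<'E'
from wf import *
from go import *
c=np.array([427,410.9,42.3]); u=np.array([-.038,.641,.767]); D=np.deg2rad
q=R_t(D(3.4),D(27)); tail=-q.apply([0,0,1]); tip=c+30*u-15*tail
S,d=snap('scene','s5'); snap('top','t5')
P=pts('scene',d); im=S.astype(int)
m=(im.max(-1)-im.min(-1)<28)&(d>0)&np.all((P>(350,290,18))&(P<(500,460,80)),-1)
Q=P[m&(np.abs(P@np.array([0,.0,1])-0)<1e9)]; Q=Q[np.abs(sdf(Q,c,u))<8]; t,uu,e=wfit(Q,c,(.6,.9)); print(len(Q),t[:3],uu,e)
print(bot.observe()['q'].round(2))
rows([(tip,q,7)],0.65)
cv2.imwrite('pics/c6.png',cv2.resize(cv2.imread('pics/s5.png')[170:290,140:300],(640,480),interpolation=cv2.INTER_CUBIC))
E
```

```text
692 [426.87487907 410.94114169  41.54987561] [-0.04899574  0.64572456  0.76199686] 1.4209892822476178
[ 0.48 -0.2   1.94  0.46  1.24  0.32]
from [426.8 395.3 137.1] t 6.25
[[[-0.0003, 0.0002, 0.0135], [-0.0, -0.001, -0.001], 0.65]],
[[[-0.0003, 0.0002, 0.0136], [-0.001, -0.001, -0.001], 0.65]],
[[[-0.0002, 0.0002, 0.0135], [-0.0, -0.001, -0.001], 0.65]],
[[[-0.0003, 0.0002, 0.0136], [-0.001, -0.001, -0.002], 0.65]],
[[[-0.0002, 0.0002, 0.0135], [-0.0, -0.0, -0.001], 0.65]]
--
[[[-0.0003, 0.0002, 0.0136], [-0.001, -0.001, -0.002], 0.65]],
[[[-0.0002, 0.0001, 0.0135], [-0.0, -0.0, -0.001], 0.65]],

end [425.4 436.9  52. ] rot err [-0.0001 -0.0003 -0.0004]
```

View pics/c6.png

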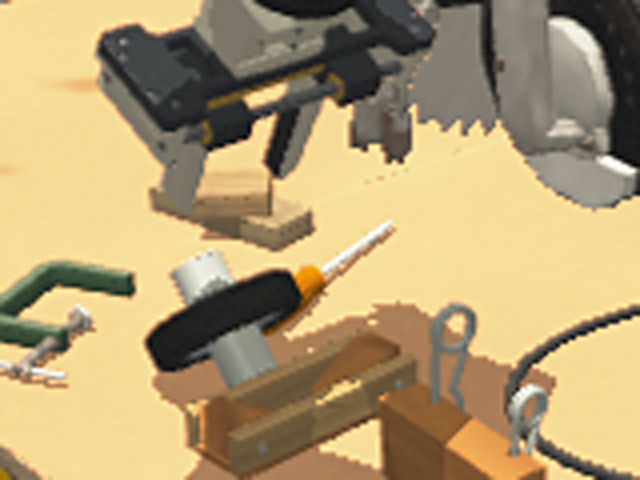

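The fingers are astride the upper hub end (crop (200,270)), and the driver looks unmoved. I go down and close, this time waiting for the grip force.

Emit:
drive_tool(plan=[[[0,0,0.02],[0,0,0],0.65],[[-0.001,0,0.02],[0,0,0],0.65],[[-0.001,0.001,0.02],[0,0,0],0.65],[[0,0,0.02],[0,0,0],0.65],[[0,0,0.014],[0,0,0],0.65]], squeeze=60)

```text
time_s: 6.75
ee_pos: [425.7, 437.3, 53.1]
eef_rot: [-0.173, 0.668, 0.706, 0.16]
force: [-0.5, -0.5, -1.0]
grip_width: 60.2
grasp_force: 0.0
```

Emit:
drive_tool(plan=[[[0,0,0],[0,0,0],0.3],[[0,0,0],[0,0,0],0.3],[[0,0,0],[0,0,0],0.3],[[0,0,0],[0,0,0],0.3],[[0,0,0],[0,0,0],0.3]])

```text
time_s: 7.25
ee_pos: [426.1, 436.9, 54.6]
eef_rot: [-0.173, 0.669, 0.705, 0.161]
force: [0.2, -0.0, 0.8]
grip_width: 29.2
grasp_force: 0.0
```

Emit:
drive_tool(plan=[[[0,0,0],[0,0,0],0],[[0,0,0],[0,0,0],0],[[0,0,0],[0,0,0],0]])

```text
time_s: 7.55
ee_pos: [425.8, 436.9, 54.0]
eef_rot: [-0.173, 0.669, 0.705, 0.161]
force: [0.3, -0.6, 0.6]
grip_width: 8.4
grasp_force: 0.0
```

```bash
python3 - <<'E'
from go import *
snap('scene','s6'); snap('top','t6')
cv2.imwrite('pics/c7.png',cv2.resize(cv2.imread('pics/s6.png')[190:290,150:270],(720,600),interpolation=cv2.INTER_CUBIC))
E
```

```text
(no output)
```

View pics/c7.png

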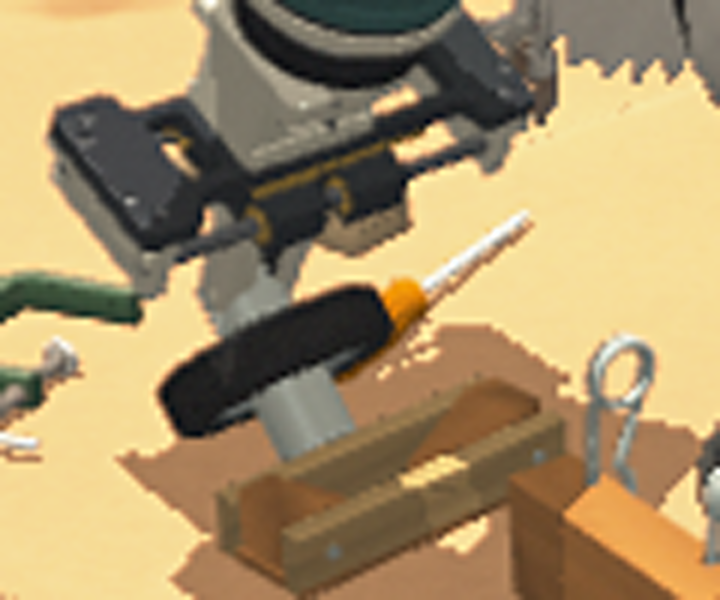

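The fingers closed beyond the hub without contact. I measure where the wheel and the fingertips are now.

```bash
python3 - <<'E'
from wf import *
from go import *
c=np.array([427,410.9,42.3]); u=np.array([-.038,.641,.767])
s=bot.observe(); p=np.array(s['ee_pos']); q=rot(s['eef_rot']); tail=-q.apply([0,0,1]); print(p,tail,s['grip_width'],s['grasp_force'])
for f in('s4','s5','s6'):
    z=np.load(f+'.npz'); d=z['d'];P=pts('scene',d); im=z['im'].astype(int)
    k=(d>0)&np.all((P>(350,330,8))&(P<(500,470,95)),-1)&(im.max(-1)-im.min(-1)<30)
    dark=P[k&(im.mean(-1)<70)]; br=P[k&(im.mean(-1)>90)]
    print(f,'dark',len(dark),dark.mean(0).round(1),'bright',len(br),br.mean(0).round(1))
    Q=P[k]; Q=Q[np.abs(sdf(Q,c,u))<6]; t,uu,e=wfit(Q,c,(.5,.8,1.)); print(len(Q),t[:3].round(1),uu.round(3),e)
z=np.load('s6.npz'); d=z['d'];P=pts('scene',d); im=z['im'].astype(int)
k=(d>0)&np.all((P>(350,330,8))&(P<(500,480,125)),-1)&(im.max(-1)-im.min(-1)<30)
W=(P[k]-p)@np.column_stack([q.apply([1,0,0]),q.apply([0,1,0]),tail])
for lo in range(-30,70,10):
    w=W[(W[:,2]>lo)&(W[:,2]<lo+10)]; print(lo,len(w),np.percentile(w[:,0],[2,50,98]).round(),np.percentile(w[:,1],[2,50,98]).round())
# pixel of TCP and hub axis
print('TCP px',proj('scene',p[None]),'hub end px',proj('scene',(c+41*u)[None]),'crop',6)
E
```

```text
[425.79920353 436.93069979  53.90336297] [ 0.02941453 -0.45803518  0.88844727] 2.3579560855696577 0.0
s4 dark 430 [411.8 383.6  58.6] bright 291 [420.8 398.3  45.9]
720 [427.  411.1  42.1] [-0.041  0.638  0.769] 1.4040959559344302
s5 dark 430 [411.5 383.4  58.9] bright 293 [420.8 398.3  45.9]
712 [426.9 411.1  41.9] [-0.05   0.636  0.77 ] 1.426612196471246
s6 dark 438 [412.1 384.2  59. ] bright 333 [421.  399.4  51. ]
712 [427.1 411.2  42.2] [-0.045  0.629  0.776] 1.4276285741653822
-30 8 [-35. -33. -31.] [-43. -31.  34.]
-20 22 [-66. -43. -32.] [-46. -15.  37.]
-10 61 [-72. -57. -29.] [-50. -15.  36.]
0 142 [-72. -53. -11.] [-51.  -8.  35.]
10 81 [-81. -33.   2.] [-50. -18.  21.]
20 127 [-54. -21.   0.] [-46. -16.  36.]
30 154 [-58. -42.   3.] [-39. -18.  30.]
40 171 [-58. -46.  -5.] [-28.  -5.  23.]
50 24 [-46. -10.  -1.] [-23. -13.   4.]
60 1 [-10. -10. -10.] [-17. -17. -17.]
TCP px [[188.61704646 241.27576606]] hub end px [[187.75880762 234.16518179]] crop 6
```

```bash
python3 - <<'E'
from wf import *
from go import *
# s5: tool pose at that time ~
p=np.array([426.8,395.3,137.1]); s=bot.observe(); q=rot(s['eef_rot']); ax=np.column_stack([q.apply([1,0,0]),q.apply([0,1,0]),-q.apply([0,0,1])])
for f,p in(('s5',p),('s6',np.array(s['ee_pos']))):
    for n in('scene','top'):
        z=np.load(f.replace('s',n[0])+'.npz'); P=pts(n,z['d']); im=z['im'].astype(int)
        W=((P-p)@ax); ok=(z['d']>0)&(np.abs(W[...,0])<40)&(np.abs(W[...,1])<60)&(P[...,2]>30)&(np.abs(sdf(P.reshape(-1,3),np.array([427,411,42.]),np.array([-.043,.637,.769]))).reshape(480,640)>4)&~((im[...,0]>im[...,2]+60))
        for lo in range(-10,70,10):
            w=W[ok&(W[...,2]>lo)&(W[...,2]<=lo+10)]
            if len(w)>2: print(f,n,lo,len(w),'x',np.percentile(w[:,0],[3,50,97]).round(),'y',np.percentile(w[:,1],[3,25,50,75,97]).round())
z=np.load('s6.npz'); u0,v0=proj('scene',s['ee_pos'][None])[0].astype(int); print(u0,v0)
print(z['im'][v0-16:v0+8:2,u0-14:u0+20].mean(-1).astype(int))
P=pts('scene',z['d']); print(P[v0-16:v0+8:2,u0-14:u0+20:2,1].round().astype(int))
E
```

```text
s5 scene 0 29 x [-9. -7.  3.] y [-38. -30.  33.  35.  42.]
s5 scene 10 49 x [-10.  -7.   6.] y [-43. -41. -31.  33.  43.]
s5 scene 20 53 x [-10.  -7.   6.] y [-45. -42.  28.  36.  45.]
s5 scene 30 50 x [-11.  -7.   3.] y [-45. -38.  31.  34.  46.]
s5 scene 40 46 x [-11.  -8.   5.] y [-45. -36.  32.  36.  43.]
s5 scene 50 38 x [-11.  -8.  -2.] y [-46. -40.  32.  37.  47.]
s5 scene 60 20 x [-12.  -9.   6.] y [-46.  14.  35.  40.  46.]
s5 top 0 10 x [ 9.  9. 11.] y [-37. -32.  31.  34.  39.]
s5 top 10 5 x [-6.  8. 10.] y [30. 30. 31. 33. 36.]
s5 top 20 3 x [ 8. 10. 12.] y [30. 31. 32. 34. 35.]
s6 scene 10 4 x [-16. -11.  -6.] y [-13. -11.  -9.  -1.  18.]
s6 scene 20 11 x [-36. -10.  -2.] y [-45. -18. -15.  17.  19.]
s6 scene 30 45 x [-29.  -8.   5.] y [-22. -17. -12.   6.  19.]
s6 scene 40 30 x [-39.  -9.  -1.] y [-23. -18. -11.   3.  19.]
s6 scene 50 13 x [-10.  -8.  -0.] y [-23. -20. -18. -13.  -9.]
188 241
[[ 74  64  77  75  49  46  45  44  42  36 176 154 122 117  69  36  42  76
   85  75  48  43  46  47  44  45  42  39  33  33  71  87  55  66]
 [ 85  54  45  47  46  47  45  39  35  
[... 1665 characters left out ...]
348 349 347 361 364 361 365 363 357 359 365 364 562 560 547]
 [346 345 348 364 359 364 362 405 405 406 357 362 412 414 560 554 548]
 [350 350 352 357 584 424 418 406 405 409 420 414 412 416 550 547 544]
 [361 355 584 581 574 424 418 411 410 413 425 416 423 543 537 537 532]
 [362 355 573 567 564 427 419 413 415 415 413 415 419 533 526 527 520]
 [365 361 561 562 438 430 421 412 418 411 412 412 523 521 379 382 380]
 [559 550 551 544 546 429 421 415 414 410 405 387 378 375 380 380 378]
 [545 544 544 540 534 531 421 416 412 384 385 374 376 373 374 376 373]
 [538 531 525 529 520 519 420 395 388 382 376 375 374 372 370 371 368]
 [523 521 523 522 511 509 389 385 383 380 374 373 373 373 369 369 366]]
```

```bash
python3 - <<'E'
from wf import *
for f in('s5','s6'):
    z=np.load(f+'.npz'); P=pts('scene',z['d']); print(f); im=z['im'].mean(-1).astype(int)
    for v in range(229,252,2): print(v,' '.join('%3d'%x for x in im[v,178:212]))
    for v in range(229,252,2): print(v,' '.join('%3d/%3d'%(P[v,x,1],P[v,x,2]) for x in range(180,212,2)))
E
```

```text
s5
229 208 207 207 207 206 206 206 208 210 210 212 216 156 125 127 126 124 123 122 111  86  82  94  98 103 106 105 113 114 116 118 114 104 102
231 209 209 208 208 208 208 209 209 209 208 208 208 208 207 209 210 210 210 210 209 211 211 210 208 211 196 131 103  97  99 103  98  91  99
233 208 209 208 208 209 208 208 208 208 207 207 232 223 223 169 206 202 189 205 207 207 207 206 206 209 208 210 211 209 207 209 209 208 210
235 208 210 211 210 208 207 207 229 218 230 234 228 231 229 226 222 214 202 189 204 206 207 207 208 209 208 209 209 209 210 209 209 208 209
237 209 208 207 208 213 176 175 187 201 215 228 234 232 230 228 226 222 215 202 190 207 208 207 208 209 212 216 197 166 129 104  99 118 116
239 208 208 208 210 176 128 143 171 189 204 216 228 234 234 235 235 171 220 220 208 199 216 174 157 114  67  40  30  28  30  30  30  30  30
241 208 208 208 208 209 180 130 144 171 188 204 218 235 186 145 142 145 146 105  92  63  33  25  26  31  32  34  35  34  35  35  36  33  33
243 208 208 208 207 207 208 177 131 144 174 195 215 159 109 105  59  43  33  32  31  28  36  36  34  35  33  36  36  
[... 4733 characters left out ...]
 379/ 75 379/ 73 377/ 73 372/ 74 376/ 70
243 539/ -2 533/ -1 530/ -1 421/ 61 415/ 62 412/ 62 384/ 77 384/ 74 374/ 79 375/ 76 373/ 76 374/ 73 376/ 70 372/ 70 371/ 69 368/ 69
245 529/ -2 519/  1 518/  0 420/ 56 395/ 69 387/ 71 381/ 73 376/ 74 374/ 73 374/ 72 371/ 71 370/ 71 371/ 68 368/ 68 366/ 67 369/ 63
247 522/ -3 511/  0 509/  0 388/ 69 385/ 69 383/ 69 380/ 69 373/ 71 373/ 69 372/ 67 372/ 66 369/ 66 369/ 64 366/ 64 371/ 59 370/ 57
249 508/ -1 398/ 62 391/ 64 388/ 64 386/ 64 379/ 66 378/ 64 370/ 67 374/ 63 368/ 64 367/ 63 367/ 61 368/ 59 411/ 30 405/ 32 405/ 30
251 401/ 57 397/ 57 390/ 60 387/ 59 383/ 60 376/ 62 375/ 61 374/ 60 370/ 60 370/ 58 370/ 56 391/ 41 416/ 24 414/ 23 432/ 10 435/  6
```

Emit:
drive_tool(plan=[[[0,0,0],[0,0,0],0],[[0,0,-0.005],[0,0,0],0],[[0,0,-0.01],[0,0,0],0],[[0,0,-0.01],[0,0,0],0],[[0,0,0],[0,0,0],0]])

```text
time_s: 8.15
ee_pos: [427.4, 425.3, 78.3]
eef_rot: [-0.173, 0.669, 0.705, 0.162]
force: [0.5, -0.4, 0.6]
grip_width: 0.7
grasp_force: 0.0
```

```bash
python3 - <<'E'
from wf import *
S,d=snap('scene','s7'); im=S.mean(-1).astype(int); P=pts('scene',d)
for v in range(221,250,2): print(v,' '.join('%3d'%x for x in im[v,178:212]))
for v in range(225,250,3): print(v,' '.join('%3d/%3d/%3d'%tuple(P[v,x]) for x in range(182,206,2)))
c=np.array([427,410.9,42.3]); u=np.array([-.038,.641,.767])
k=(d>0)&np.all((P>(350,330,8))&(P<(500,470,95)),-1)&(S.max(-1).astype(int)-S.min(-1)<30)
Q=P[k]; Q=Q[np.abs(sdf(Q,c,u))<8]; t,uu,e=wfit(Q,c,(.5,.8,1.)); print(len(Q),t[:3].round(1),uu.round(3),e)
print(bot.observe())
E
```

```text
221  36  36  35  33  31  30  49  69  81  85  76  67  61  58  57  59  76  70  77  85  56  36  33  30  35  30  44  65 102  83 187 193 186 184
223  29  83 108 105  82  71  68  70  64  53  56  78 109 112 114 113 112 114 112  56  27  64  68 104 109 102 104 103 105  82 161 176 179 181
225 112 111 112  76  50 127 133 178 191 128 114 116 114 115 117 111 111 112 112  77 109 112 112 109 133 159 190 176 189 184 178 174 177 172
227 115 107 130 205 212 210 209 209 203 135 111 114 115 114 113 110 111 113  94  90 110 112 110 109 113 117 115 117 125 106 129 122 111 111
229 109 105 187 207 207 207 207 212 179 122 113 114 115 117 110 110 111 113  94 108 112 108 106 100 102 106 106 113 114 116 117 113 104 103
231  79 151 207 209 209 209 210 212 156 112 111 129 118 111 110 111 113  79 105 112 109 105 206 210 211 194 133 102  98 101 103  97  89 101
233 210 210 209 208 208 209 208 209 211 188 124 128 119 110 111 113  98  86 106 107 128 203 210 207 208 208 210 211 210 208 209 209 208 210
235 209 209 210 209 208 207 208 229 220 232 171 138 115 109 111 112  60  99 134 204 210 208 207 208 209 208 209 209 209 
[... 2345 characters left out ...]
1.1  42.1] [-0.044  0.631  0.775] 1.5195014115049066
{'time_s': 8.2, 'q': array([ 0.53317311, -0.11670333,  1.96509406,  0.47457933,  1.10991182,
        0.30550295]), 'dq': array([ 0.00485041,  0.01704047,  0.01042341,  0.00013974, -0.01094816,
       -0.00184778]), 'effort': array([-3.26207886e-01, -4.98648298e+01, -5.93600106e+01,  1.90746345e+00,
       -4.20318525e-01,  2.16476619e-02]), 'ee_pos': array([427.10705255, 425.37817662,  77.39081795]), 'eef_rot': array([-0.17286152,  0.66865268,  0.70493337,  0.16152844]), 'force': array([-0.56476091,  0.62729489, -0.16697224]), 'ft_torque': array([-0.27012563, -0.00711548,  0.02047938]), 'grasp_force': 0.0, 'grip_width': 0.7705436564329178}
```

The fingers pass the hub without gripping it, so the tyre has to be gripped, and deeper than before. I build a quick kinematic model to choose a reachable tilted tyre grasp.

```bash
cat > kin.py <<'E'
from go import *
from scipy.optimize import least_squares
Ry=lambda a:R.from_rotvec([0,a,0]); Rz=lambda a:R.from_rotvec([0,0,a])
lo=np.array([-2.83,-.83,.07,-1.14,.01,-2.97]);hi=np.array([2.83,2.19,2.5,4.28,3,2.97])
def fk(q,k):
    a,h,L1,e,L2,Lt,s4,s6=k
    r=Rz(q[0]); p=r.apply([a,0,h]); r=r*Ry(q[1]); p=p+r.apply([0,0,L1]); r=r*Ry(q[2]); p=p+r.apply([e,0,L2])
    w=p.copy(); r=r*Rz(s4*q[3])*Ry(q[4])*Rz(s6*q[5]); return p+r.apply([0,0,Lt]),r,w
obs=[([1.0792,.11645,1.44216,0,1.58398,-.03776],(295.85,606.53,218.0),(0,.22497,.97436,0)),
([.612,-.147,1.796,0,1.493,-1.032],(431.1,333.9,160.5),(0,-.037,.999,0)),
([.533173,-.116703,1.965094,.474579,1.109912,.305503],(427.1,425.38,77.39),(-.17286,.66865,.70493,.16153)),
([.48,-.2,1.94,.46,1.24,.32],(426.8,395.3,137.1),None)]
def kfit():
    best=None
    for s4 in(1,-1):
        for s6 in(1,-1):
            f=lambda k:np.concatenate([(fk(q,[*k,s4,s6])[0]-p)*(1 if o else .2) for q,p,o in obs])
            s=least_squares(f,[50,400,600,0,600,250])
            # constant tool roll handled apart
            if best is None or s.cost<best[0]: best=(s.cost,[*s.x,s4,s6])
    k=best[1]; q,p,o=obs[0]; off=fk(q,k)[1].inv()*rot(o); 
    return best[0],k,off
def ik(p,r,k,off,q0):
    f=lambda q:np.concatenate([(fk(q,k)[0]-p)/100,((fk(q,k)[1]*off).inv()*r).as_rotvec()])
    s=least_squares(f,np.clip(q0,lo+.01,hi-.01),bounds=(lo,hi)); return s.x,s.cost
E
python3 - <<'E'
from kin import *
c_,k,off=kfit(); print(c_,np.round(k,1),off.as_rotvec())
for q,p,o in obs[1:3]: print(((fk(q,k)[1]*off).inv()*rot(o)).as_rotvec().round(3))
c=np.array([427,411.1,42]); u=np.array([-.043,.635,.771]); u/=np.linalg.norm(u)
v=np.array([0,0,1])-u*u[2]; v/=np.linalg.norm(v); x=np.cross(v,u); print('v',v,'x',x)
for th in(0,15,25,35):
  er=np.cos(np.deg2rad(th))*v-np.sin(np.deg2rad(th))*(x if x[0]>0 else -x)
  for sg in(1,-1):
    y=sg*u; z=-er; r=R.from_matrix(np.column_stack([np.cross(y,z),y,z]))
    for rad in(18,110):
      b=min((ik(c+er*rad,r,k,off,np.array(q0)) for q0 in([.5,-.2,2,.5,1,0],[.5,-.2,2,-.5,.5,-1],[.5,-.4,2.3,1,.5,1],[.5,-.4,2.3,2.5,.5,-1.5])),key=lambda t:t[1]); print(th,sg,rad,b[0].round(2),'%.4f'%b[1],'wrist',fk(b[0],k)[2].round())
E
```

```text
656.2127580841612 [-32.4 275.8 440.5 138.  654.4 364.2   1.   -1. ] [-7.75477742e-04 -7.75484932e-04  1.49526692e+00]
[ 0.000e+00  1.000e-03 -1.989e+00]
[ 0.001 -0.     0.687]
v [ 0.05210279 -0.76942494  0.63660864] x [-0.99771509 -0.06756181  0.        ]
0 1 18 [ 0.26 -0.04  2.1   0.99  1.13  1.78] 0.0000 wrist [447. 117. 286.]
0 1 110 [ 0.1  -0.17  2.11  0.92  1.31  1.77] 0.0000 wrist [452.  47. 344.]
0 -1 18 [ 0.26 -0.04  2.1   1.    1.13 -1.35] 0.0000 wrist [447. 117. 285.]
0 -1 110 [ 0.1  -0.17  2.11  0.92  1.31 -1.37] 0.0000 wrist [452.  46. 344.]
15 1 18 [ 0.33 -0.27  2.32  1.09  0.82  1.78] 0.0000 wrist [348. 121. 277.]
15 1 110 [ 0.15 -0.52  2.39  0.97  1.06  1.69] 0.0000 wrist [328.  51. 334.]
15 -1 18 [ 0.33 -0.27  2.32  1.09  0.83 -1.36] 0.0000 wrist [348. 120. 277.]
15 -1 110 [ 0.15 -0.52  2.39  0.97  1.06 -1.44] 0.0000 wrist [328.  50. 333.]
25 1 18 [ 0.44 -0.41  2.45  1.14  0.58  1.75] 0.0000 wrist [284. 134. 263.]
25 1 110 [ 0.23 -0.7   2.5   0.91  0.96  1.57] 0.0045 wrist [282.  66. 331.]
25 -1 18 [ 0.44 -0.41  2.45  1.15  0.58 -1.39] 0.0000 wrist [284. 133. 262.]
25 -1 110 [ 0.23 -0.7   2.5   0.92  0.96 -1.57] 0.0046 wrist [282.  65. 330.]
35 1 18 [ 0.56 -0.49  2.5   1.02  0.38  1.55] 0.0035 wrist [248. 157. 260.]
35 1 110 [ 0.36 -0.77  2.5   0.71  0.91  1.3 ] 0.0439 wrist [267. 100. 352.]
35 -1 18 [ 0.56 -0.48  2.5   1.03  0.38 -1.58] 0.0036 wrist [249. 157. 260.]
35 -1 110 [ 0.36 -0.77  2.5   0.71  0.91 -1.83] 0.0442 wrist [267.  99. 352.]
```

```bash
sed -i 's/for s6 in(1,-1)/for s6 in(1,)/' kin.py; cat > tgt.py <<'E'
from kin import *
c=np.array([427,411.1,42]); u=np.array([-.043,.635,.771]); u/=np.linalg.norm(u)
v=np.array([0,0,1])-u*u[2]; v/=np.linalg.norm(v); x=-np.cross(v,u)
def er(th): return np.cos(np.deg2rad(th))*v-np.sin(np.deg2rad(th))*x
def ori(th,sg): y=sg*u; z=-er(th); return R.from_matrix(np.column_stack([np.cross(y,z),y,z]))
E
python3 - <<'E'
from tgt import *
c_,k,off=kfit(); print(c_,np.round(k,1),off.as_rotvec().round(3))
for q,p,o in obs: print(np.round(fk(q,k)[0]-p,1), ((fk(q,k)[1]*off).inv()*rot(o)).as_rotvec().round(3) if o else '')
s=bot.observe(); q0=s['q']; th=22
for sg in(1,-1):
    for P in (c+er(th)*60+[0,0,70],c+er(th)*60,c+er(th)*20):
        b=ik(P,ori(th,sg),k,off,q0); print(sg,P.round(),b[0].round(2),'%.4f'%b[1])
    print('turn',(rot(s['eef_rot']).inv()*ori(th,sg)).magnitude())
E
```

```text
656.2127580842242 [-32.4 275.8 440.5 138.  654.4 364.2   1.    1. ] [-1.000e-03 -1.000e-03  1.571e+00]
[ 22.5 -12.    1.2] [-0. -0.  0.]
[ 14.5 -21.1  -1.7] [ 0.001 -0.    -0.001]
[ 0.1 -0.2  0.5] [0.001 0.    0.   ]
[5.  1.9 0.1] 
1 [407. 367. 147.] [ 0.33 -0.69  2.44  0.89  0.87 -1.54] 0.0000
1 [407. 367.  77.] [ 0.33 -0.54  2.47  1.03  0.77 -1.75] 0.0000
1 [420. 396.  54.] [ 0.4  -0.38  2.41  1.12  0.66 -1.83] 0.0000
turn 1.5825231833666202
-1 [407. 367. 147.] [ 0.33 -0.69  2.44  0.89  0.87  1.6 ] 0.0000
-1 [407. 367.  77.] [ 0.33 -0.53  2.47  1.03  0.77  1.39] 0.0000
-1 [420. 396.  54.] [ 0.4  -0.38  2.41  1.13  0.66  1.3 ] 0.0000
turn 1.7053176544850448
```

```bash
python3 - <<'E'
s=open('kin.py').read()
s=s.replace("a,h,L1,e,L2,Lt,s4,s6=k","a,h,L1,e,L2,Lt,b,s4,s6=k").replace("r.apply([a,0,h])","r.apply([a,b,h])").replace("[50,400,600,0,600,250]","[50,400,600,0,600,250,0]")
open('kin.py','w').write(s)
from tgt import *
c_,k,off=kfit(); print(c_,np.round(k,1))
s=bot.observe(); q0=s['q']; sg=-1
for th in(15,22,26):
    for P in (c+er(th)*60+[0,0,70],c+er(th)*60,c+er(th)*20):
        b=ik(P,ori(th,sg),k,off,q0); print(th,P.round(),b[0].round(2),'%.4f'%b[1])
p=s['ee_pos']; r=rot(s['eef_rot']); th=22
rows([(p-r.apply([0,0,80]),r,2),(c+er(th)*60+[0,0,70],ori(th,sg),18)],0.42)
E
```

```text
0.1976747609579709 [ -0.  138.9 459.   81.9 620.4 302.4  25.6   1.    1. ]
15 [415. 365. 149.] [ 0.3  -0.48  2.27  0.92  1.    1.55] 0.0000
15 [415. 365.  79.] [ 0.3  -0.39  2.33  1.01  0.91  1.39] 0.0000
15 [423. 396.  54.] [ 0.37 -0.29  2.3   1.06  0.82  1.35] 0.0000
22 [407. 367. 147.] [ 0.36 -0.59  2.35  0.88  0.85  1.62] 0.0000
22 [407. 367.  77.] [ 0.36 -0.49  2.41  1.01  0.75  1.44] 0.0000
22 [420. 396.  54.] [ 0.42 -0.36  2.37  1.09  0.66  1.36] 0.0000
26 [404. 368. 146.] [ 0.4  -0.65  2.39  0.84  0.75  1.68] 0.0000
26 [404. 368.  76.] [ 0.4  -0.54  2.45  1.    0.65  1.47] 0.0000
26 [419. 397.  53.] [ 0.46 -0.4   2.41  1.11  0.56  1.37] 0.0000
from [427.1 425.4  77.4] t 8.2
[[[0.0, -0.0, -0.04], [0.0, 0.0, 0.0], 0.42]],
[[[-0.0, -0.0, -0.04], [0.0, 0.0, 0.0], 0.42]],
[[[-0.001, -0.0013, -0.0005], [0.001, 0.034, 0.088], 0.42]],
[[[-0.0012, -0.0012, -0.0005], [0.001, 0.034, 0.088], 0.42]],
[[[-0.0012, -0.001, -0.0005], [0.001, 0.034, 0.088], 0.42]]
--
[[[-0.0013, -0.001, -0.0006], [0.001, 0.034, 0.089], 0.42]],
[[[-0.0014, -0.0009, -0.0007], [0.001, 0.034, 0.089], 0.42]],
[[[-0
[... 152 characters left out ...]
.001, 0.034, 0.088], 0.42]]
--
[[[-0.0015, -0.0003, -0.0009], [0.001, 0.034, 0.089], 0.42]],
[[[-0.0015, -0.0002, -0.0009], [0.001, 0.034, 0.088], 0.42]],
[[[-0.0014, -0.0001, -0.0009], [0.001, 0.034, 0.089], 0.42]],
[[[-0.0014, 0.0, -0.0009], [0.001, 0.034, 0.088], 0.42]],
[[[-0.0014, 0.0002, -0.0011], [0.001, 0.034, 0.089], 0.42]]
--
[[[-0.0013, 0.0003, -0.001], [0.001, 0.034, 0.089], 0.42]],
[[[-0.0013, 0.0003, -0.0012], [0.002, 0.033, 0.088], 0.42]],
[[[-0.0012, 0.0005, -0.0011], [0.001, 0.034, 0.089], 0.42]],
[[[-0.001, 0.0006, -0.0012], [0.002, 0.033, 0.088], 0.42]],
[[[-0.001, 0.0007, -0.0012], [0.001, 0.033, 0.089], 0.42]]
--

end [407.5 366.8 147.4] rot err [ 0.0004  0.0005 -0.0004]
```

Emit:
drive_tool(plan=[[[0,0,-0.04],[0,0,0],0.1],[[0,0,-0.04],[0,0,0],0.42],[[-0.001,-0.0013,-0.0005],[0.001,0.034,0.0885],0.42],[[-0.0012,-0.0012,-0.0005],[0.001,0.034,0.0885],0.42],[[-0.0012,-0.001,-0.0005],[0.001,0.034,0.0885],0.42]])

```text
time_s: 8.7
ee_pos: [425.4, 385.1, 147.2]
eef_rot: [-0.23, 0.748, 0.599, 0.169]
force: [-0.3, 0.7, -0.2]
grip_width: 35.6
grasp_force: 0.0
```

Emit:
drive_tool(plan=[[[-0.0013,-0.001,-0.0006],[0.001,0.034,0.0885],0.42],[[-0.0014,-0.0009,-0.0006],[0.001,0.034,0.0885],0.42],[[-0.0014,-0.0007,-0.0007],[0.001,0.034,0.0885],0.42],[[-0.0014,-0.0006,-0.0007],[0.001,0.034,0.0885],0.42],[[-0.0014,-0.0005,-0.0008],[0.001,0.034,0.0885],0.42]])

```text
time_s: 9.2
ee_pos: [419.1, 379.0, 146.5]
eef_rot: [-0.313, 0.843, 0.4, 0.175]
force: [-1.2, 0.3, -0.2]
grip_width: 38.9
grasp_force: 0.0
```

Emit:
drive_tool(plan=[[[-0.0015,-0.0003,-0.0009],[0.001,0.034,0.0885],0.42],[[-0.0015,-0.0002,-0.0009],[0.001,0.034,0.0885],0.42],[[-0.0014,-0.0001,-0.0009],[0.001,0.034,0.0885],0.42],[[-0.0014,0,-0.001],[0.001,0.034,0.0885],0.42],[[-0.0014,0.0002,-0.001],[0.001,0.034,0.0885],0.42]])

```text
time_s: 9.7
ee_pos: [413.1, 372.8, 146.3]
eef_rot: [-0.379, 0.892, 0.178, 0.172]
force: [0.1, 0.4, 0.9]
grip_width: 39.1
grasp_force: 0.0
```

Emit:
drive_tool(plan=[[[-0.0013,0.0003,-0.001],[0.001,0.034,0.0885],0.42],[[-0.0013,0.0003,-0.0012],[0.001,0.034,0.0885],0.42],[[-0.0012,0.0005,-0.0012],[0.001,0.034,0.0885],0.42],[[-0.001,0.0006,-0.0012],[0.001,0.033,0.0885],0.42],[[-0.001,0.0007,-0.0012],[0.001,0.033,0.0885],0.42]])

```text
time_s: 10.2
ee_pos: [407.0, 366.7, 146.0]
eef_rot: [-0.423, 0.891, -0.054, 0.158]
force: [0.5, -0.2, -0.1]
grip_width: 39.2
grasp_force: 0.0
```

```bash
python3 - <<'E'
from tgt import *
th=22;sg=-1
rows([(c+er(th)*60,ori(th,sg),5),(c+er(th)*20,ori(th,sg),4)],0.42)
s=bot.observe(); print(s['q'].round(2),s['grip_width'])
E
```

```text
from [407.  366.7 146. ] t 10.2
[[[-0.0031, 0.0106, 0.0082], [0.001, -0.0, -0.001], 0.42]],
[[[-0.0032, 0.0105, 0.0081], [0.001, -0.0, -0.001], 0.42]],
[[[-0.0032, 0.0106, 0.0082], [0.0, -0.0, -0.001], 0.42]],
[[[-0.0031, 0.0106, 0.0082], [0.001, -0.001, -0.001], 0.42]],
[[[-0.0032, 0.0106, 0.0081], [0.0, -0.0, -0.001], 0.42]]
--
[[[-0.0, -0.0, 0.01], [0.0, -0.0, 0.0], 0.42]],
[[[-0.0, -0.0, 0.01], [0.0, -0.0, 0.0], 0.42]],
[[[-0.0, -0.0, 0.01], [0.0, -0.0, 0.0], 0.42]],
[[[-0.0, -0.0, 0.01], [0.0, -0.0, 0.0], 0.42]],

end [420.5 396.3  53.8] rot err [ 0.0003 -0.0001  0.0003]
[ 0.36 -0.59  2.35  0.88  0.84  1.63] 39.24411579318058
```

Emit:
drive_tool(plan=[[[-0.0031,0.0106,0.0082],[0,0,-0.001],0.42],[[-0.0032,0.0106,0.0082],[0,0,-0.001],0.42],[[-0.0032,0.0106,0.0082],[0,0,-0.001],0.42],[[-0.0031,0.0106,0.0082],[0,0,-0.001],0.42],[[-0.0032,0.0106,0.0082],[0,0,0],0.42]])

```text
time_s: 10.7
ee_pos: [407.7, 366.8, 76.9]
eef_rot: [-0.422, 0.891, -0.05, 0.159]
force: [0.6, -0.3, 0.7]
grip_width: 39.4
grasp_force: 0.0
```

Emit:
drive_tool(plan=[[[0,0,0.01],[0,0,0],0.42],[[0,0,0.01],[0,0,0],0.42],[[0,0,0.01],[0,0,0],0.42],[[0,0,0.01],[0,0,0],0.42],[[0,0,0],[0,0,0],0.42]])

```text
time_s: 11.2
ee_pos: [420.7, 396.6, 53.0]
eef_rot: [-0.422, 0.891, -0.05, 0.158]
force: [0.4, 0.0, 0.7]
grip_width: 39.0
grasp_force: 0.1
```

Emit:
drive_tool(plan=[[[0,0,0],[0,0,0],0.2],[[0,0,0],[0,0,0],0.2],[[0,0,0],[0,0,0],0.2],[[0,0,0],[0,0,0],0.2]], squeeze=60)

```text
time_s: 11.6
ee_pos: [420.7, 396.0, 53.8]
eef_rot: [-0.422, 0.891, -0.05, 0.159]
force: [0.9, -0.0, -1.7]
grip_width: 18.9
grasp_force: 0.6
```

Emit:
drive_tool(plan=[[[0,0,0],[0,0,0],0],[[0,0,0],[0,0,0],0],[[0,0,0],[0,0,0],0],[[0,0,0],[0,0,0],0]])

```text
time_s: 12.0
ee_pos: [420.7, 396.3, 53.6]
eef_rot: [-0.422, 0.891, -0.05, 0.159]
force: [-0.6, -0.4, -2.6]
grip_width: 12.6
grasp_force: 60.0
```

Emit:
drive_tool(plan=[[[0,0,-0.003],[0,0,0],0],[[0,0,-0.005],[0,0,0],0],[[0,0,-0.008],[0,0,0],0],[[0,0,-0.01],[0,0,0],0],[[0,0,-0.01],[0,0,0],0]])

```text
time_s: 12.5
ee_pos: [408.8, 369.2, 75.6]
eef_rot: [-0.422, 0.891, -0.05, 0.159]
force: [-0.3, 0.4, -2.8]
grip_width: 12.6
grasp_force: 60.0
```

```bash
cat > wm.py <<'E'
from wf import *
from kin import *
def wheel(c,u,tag,tol=8):
    out=[]
    for n in('scene','top'):
        S,d=snap(n,tag+n[0]); P=pts(n,d); S=S.astype(int)
        k=(d>0)&(S.max(-1)-S.min(-1)<30)
        Q=P[k]; Q=Q[np.linalg.norm(Q-c,axis=1)<75]; 
        s=bot.observe(); q=rot(s['eef_rot']); W=(Q-s['ee_pos'])@q.as_matrix()
        Q=Q[~((W[:,2]<3)&(np.abs(W[:,0])<14))]  # drop finger points
        Q=Q[np.abs(sdf(Q,c,u))<tol]
        if len(Q)<40: print(n,len(Q)); continue
        th0=np.arctan2(u[0],u[1]); el=np.arcsin(u[2])
        f=lambda t:sdf(Q,t[:3],np.array([np.sin(t[3])*np.cos(t[4]),np.cos(t[3])*np.cos(t[4]),np.sin(t[4])]))
        s=least_squares(f,[*c,th0,el],loss='soft_l1',f_scale=1.5); t=s.x
        uu=np.array([np.sin(t[3])*np.cos(t[4]),np.cos(t[3])*np.cos(t[4]),np.sin(t[4])])
        print(n,len(Q),t[:3].round(1),uu.round(3),'res',np.median(np.abs(s.fun)).round(2)); out.append((t[:3],uu))
    return out
E
python3 - <<'E'
from wm import *
s=bot.observe(); print(s['ee_pos'],s['grip_width'],s['grasp_force'],s['force'])
q=rot(s['eef_rot']); er=-q.apply([0,0,1]); u=-q.apply([0,1,0])
print('expected',s['ee_pos']-20*er,u)
wheel(s['ee_pos']-20*er,u,'w1',15)
E
```

```text
[408.76029874 369.16035648  75.58955333] 12.605046719238176 59.992782029203795 [-0.27992121  0.40182354 -2.77007701]
expected [415.26847182 383.89108785  63.72999026] [-0.04509764  0.6384848   0.76831202]
scene 2
top 637 [412.  387.2  68.1] [-0.039  0.659  0.751] res 2.05
```

The wheel is held: 60 N grip and about 2.8 N of weight. Next: lift, level its axis, and carry it to the axle's free end.

```bash
python3 - <<'E'
from kin import *
D=np.deg2rad; q=R_t(D(-81.4)); s=bot.observe()
c_,k,off=kfit(); print(ik(np.array([539.5,-15,215]),q,k,off,s['q']), ik(np.array([420,320,235]),q,k,off,s['q']))
rows([(s['ee_pos']+[0,0,80],rot(s['eef_rot']),3),((420,320,235),q,12),((539.5,-15,215),q,10)],0)
E
```

```text
(array([-7.57044746e-02, -1.80327950e-01,  1.73691052e+00,  9.79868495e-04,
        1.58519651e+00,  1.34501683e+00]), np.float64(5.970124085731991e-25)) (array([ 6.02163966e-01, -2.11790774e-01,  1.73173587e+00,  8.81187091e-04,
        1.62117831e+00,  2.02291583e+00]), np.float64(1.7402877539782802e-22))
from [409.3 369.1  76.4] t 12.6
[[[0.0065, -0.0205, -0.0158], [0.0, 0.0, 0.0], 0]],
[[[0.0064, -0.0205, -0.0158], [0.0, 0.0, 0.0], 0]],
[[[0.0065, -0.0205, -0.0158], [0.0, 0.0, 0.0], 0]],
[[[0.0034, -0.0024, -0.0066], [-0.071, -0.033, -0.02], 0]],
[[[0.0031, -0.0018, -0.0068], [-0.071, -0.033, -0.02], 0]]
--
[[[0.003, -0.0013, -0.0071], [-0.071, -0.033, -0.02], 0]],
[[[0.0027, -0.0007, -0.0072], [-0.071, -0.033, -0.02], 0]],
[[[0.0026, -0.0002, -0.0074], [-0.071, -0.033, -0.02], 0]],
[[[0.0022, 0.0004, -0.0074], [-0.071, -0.033, -0.02], 0]],
[[[0.0021, 0.001, -0.0075], [-0.071, -0.033, -0.02], 0]]
--
[[[0.0017, 0.0016, -0.0074], [-0.071, -0.033, -0.021], 0]],
[[[0.0015, 0.0021, -0.0073], [-0.071, -0.033, -0.021], 0]],
[[[0.0012, 0.0027, -0.0072], [-0.071, -0.033, -0.02], 0]],
[[[0.0008, 0.0032, -0.007], [-0.071, -0.033, -0.021], 0]],
[[[0.0006, 0.0037, -0.0069], [-0.071, -0.034, -0.02], 0]]
--
[[[0.0068, 0.0349, 0.002], [0.0, 0.0, -0.0], 0]],
[[[0.0068, 0.0349, 0.002], [0.0, 0.0, -0.0], 0]],
[[[0.0068, 0.0349, 0.002], [0.0, 0.0, -0.0], 0]],
[[[0.0068, 0.0349, 0.002], [0.0, 0.0, -0.0], 0]],
[[[0.0069, 0.0349, 0.002], [0.0, 0.0, -0.0], 0]]
--
[[[0.0068, 0.0349, 0.002], [0.0, 0.0, -0.0], 0]],
[[[0.0068, 0.0349, 0.002], [0.0, 0.0, -0.0], 0]],
[[[0.0068, 0.0349, 0.002], [0.0, 0.0, -0.0], 0]],
[[[0.0068, 0.0349, 0.002], [0.0, 0.0, -0.0], 0]],
[[[0.0068, 0.0349, 0.002], [0.0, 0.0, -0.0], 0]]
--

end [539.5 -15.  215. ] rot err [ 0.0001  0.0001 -0.0001]
```

Emit:
drive_tool(plan=[[[0.0065,-0.0205,-0.0158],[0,0,0],0],[[0.0065,-0.0205,-0.0158],[0,0,0],0],[[0.0065,-0.0205,-0.0158],[0,0,0],0],[[0.0034,-0.0024,-0.0066],[-0.071,-0.033,-0.02],0],[[0.003,-0.0018,-0.0068],[-0.071,-0.033,-0.02],0]])

```text
time_s: 13.1
ee_pos: [411.1, 361.1, 169.1]
eef_rot: [-0.355, 0.925, -0.029, 0.134]
force: [-0.0, 0.8, -3.2]
grip_width: 12.6
grasp_force: 60.0
```

Emit:
drive_tool(plan=[[[0.003,-0.0013,-0.007],[-0.071,-0.033,-0.02],0],[[0.0027,-0.0007,-0.0072],[-0.071,-0.033,-0.02],0],[[0.0026,-0.0002,-0.0074],[-0.071,-0.033,-0.02],0],[[0.0022,0.0004,-0.0074],[-0.071,-0.033,-0.02],0],[[0.002,0.001,-0.0075],[-0.071,-0.033,-0.02],0]])

```text
time_s: 13.6
ee_pos: [415.6, 341.1, 201.4]
eef_rot: [-0.18, 0.981, 0.023, 0.067]
force: [0.9, 0.5, -3.1]
grip_width: 12.7
grasp_force: 60.0
```

Emit:
drive_tool(plan=[[[0.0017,0.0016,-0.0074],[-0.071,-0.033,-0.021],0],[[0.0015,0.002,-0.0073],[-0.071,-0.033,-0.021],0],[[0.0012,0.0027,-0.0072],[-0.071,-0.033,-0.02],0],[[0.0008,0.0032,-0.007],[-0.071,-0.033,-0.021],0],[[0.0006,0.0037,-0.007],[-0.071,-0.034,-0.02],0]])

```text
time_s: 14.1
ee_pos: [420.1, 321.0, 234.2]
eef_rot: [0.001, 0.997, 0.076, -0.002]
force: [-0.3, -0.4, -2.9]
grip_width: 12.7
grasp_force: 60.0
```

Emit:
drive_tool(plan=[[[0.0068,0.035,0.002],[0,0,0],0],[[0.0068,0.035,0.002],[0,0,0],0],[[0.0068,0.035,0.002],[0,0,0],0],[[0.0068,0.035,0.002],[0,0,0],0],[[0.0068,0.035,0.002],[0,0,0],0]])

```text
time_s: 14.6
ee_pos: [480.2, 151.8, 223.7]
eef_rot: [-0.0, 0.997, 0.075, -0.001]
force: [0.7, -0.8, -2.7]
grip_width: 12.5
grasp_force: 60.0
```

Emit:
drive_tool(plan=[[[0.0068,0.035,0.002],[0,0,0],0],[[0.0068,0.035,0.002],[0,0,0],0],[[0.0068,0.035,0.002],[0,0,0],0],[[0.0068,0.035,0.002],[0,0,0],0],[[0.0068,0.035,0.002],[0,0,0],0]])

```text
time_s: 15.1
ee_pos: [540.2, -16.3, 213.7]
eef_rot: [0.0, 0.997, 0.075, -0.001]
force: [-0.3, 0.6, -2.5]
grip_width: 12.3
grasp_force: 60.0
```

Emit:
drive_tool(plan=[[[0,0,0],[0,0,0],0],[[0,0,0],[0,0,0],0]])

```text
time_s: 15.3
ee_pos: [539.9, -15.3, 213.4]
eef_rot: [-0.0, 0.997, 0.075, -0.001]
force: [1.1, -0.1, -2.5]
grip_width: 12.5
grasp_force: 60.0
```

```bash
python3 - <<'E'
from wm import *
s=bot.observe(); print(s['ee_pos'],s['eef_rot'],s['grip_width'],s['grasp_force'],s['force'])
q=rot(s['eef_rot']); er=-q.apply([0,0,1]); u=-q.apply([0,1,0])
print('expected',s['ee_pos']-20*er,u)
wheel(s['ee_pos']-20*er,u,'w2',15)
for n in('scene','top'):
    print(proj(n,(s['ee_pos']-20*er)[None]))
    S=np.load('w2'+n[0]+'.npz'); P=pts(n,S['d']); Q=P[(S['d']>0)]; Q=Q[np.linalg.norm(Q-(s['ee_pos']-20*er),axis=1)<60]; print(n,len(Q),Q.min(0),Q.max(0))
E
```

```text
[539.887446   -15.34710826 213.42300963] [-5.89633082e-05  9.97212291e-01  7.46061686e-02 -1.25049982e-03] 12.500021445426146 59.99453620005738 [ 1.12289065 -0.11000489 -2.53803631]
expected [539.83738949 -15.3484881  193.42307232] [-1.48796229e-01  9.88867832e-01  3.04187872e-04]
scene 1191 [537.7  -6.9 192.9] [-0.153  0.988  0.006] res 1.43
top 30
[[354.14202966 240.49669891]]
scene 1558 [485.22461858 -53.90199837 144.06518946] [584.99022792  30.99812227 252.69005868]
[[405.2477176  236.58945262]]
top 38 [519.97652634  15.78997216 196.91001808] [549.10434016  28.71152043 215.46493084]
```

Emit:
drive_tool(plan=[[[0.0013,0,0.025],[0,0,0],0],[[0,0,0.03],[0,0,0],0],[[0,0,0.03],[0,0,0],0],[[0,0,0.021],[0,0,0],0],[[0,0,0],[0,0,0],0]])

```text
time_s: 15.9
ee_pos: [539.4, -13.7, 105.1]
eef_rot: [-0.0, 0.997, 0.076, -0.003]
force: [-0.6, 0.3, -2.7]
grip_width: 12.4
grasp_force: 60.0
```

Emit:
drive_tool(plan=[[[0,0.01,0],[0,0,0],0],[[0,0.012,0],[0,0,0],0],[[0,0.01,0],[0,0,0],0],[[0,0.006,0],[0,0,0],0],[[0,0.006,0],[0,0,0],0]])

```text
time_s: 16.4
ee_pos: [547.7, -59.3, 108.3]
eef_rot: [0.0, 0.997, 0.075, -0.001]
force: [0.1, 0.0, -1.7]
grip_width: 12.5
grasp_force: 60.0
```

```bash
python3 - <<'E'
from wm import *
s=bot.observe(); print(s['ee_pos'],s['eef_rot'].round(4),s['grip_width'],s['grasp_force'],s['force'],s['ft_torque'])
c=np.array(s['ee_pos'])+[-2.1,8.4,-20.5]
wheel(c,np.array([-.15,.988,0]),'w3',10)
E
```

```text
[547.6980863  -59.25566585 108.25068635] [ 3.000e-04  9.972e-01  7.490e-02 -7.000e-04] 12.484746788937994 59.99477044653304 [ 0.07621333  0.01697779 -1.66762438] [0.03056261 0.1285955  0.00922539]
scene 1105 [545.6 -51.4  87.2] [-0.149  0.989  0.01 ] res 1.38
top 36
```

The hub has entered the axle cleanly with low force. I continue towards the collar.

Emit:
drive_tool(plan=[[[0,0.01,0],[0,0,0],0],[[0,0.02,0],[0,0,0],0],[[0,0.02,0],[0,0,0],0],[[0,0.02,0],[0,0,0],0],[[0,0.015,0],[0,0,0],0]])

```text
time_s: 17.0
ee_pos: [560.4, -143.7, 107.8]
eef_rot: [0.0, 0.997, 0.075, -0.001]
force: [-0.3, 0.8, -2.2]
grip_width: 12.4
grasp_force: 60.0
```

Emit:
drive_tool(plan=[[[0,0.005,0],[0,0,0],0],[[0,0.003,0],[0,0,0],0],[[0,0.002,0],[0,0,0],0]])

```text
time_s: 17.3
ee_pos: [561.7, -152.1, 107.8]
eef_rot: [0.0, 0.997, 0.075, -0.001]
force: [0.3, -0.2, -3.0]
grip_width: 12.6
grasp_force: 60.0
```

Emit:
drive_tool(plan=[[[0,0.0015,0],[0,0,0],0],[[0,0.0015,0],[0,0,0],0]])

```text
time_s: 17.5
ee_pos: [562.2, -154.9, 107.9]
eef_rot: [0.0, 0.997, 0.076, -0.001]
force: [1.0, -0.3, -2.5]
grip_width: 12.9
grasp_force: 60.0
```

Emit:
drive_tool(plan=[[[0,0.0015,0],[0,0,0],0],[[0,0.0015,0],[0,0,0],0]])

```text
time_s: 17.7
ee_pos: [562.7, -158.0, 107.9]
eef_rot: [0.0, 0.997, 0.075, -0.001]
force: [0.5, 7.1, 1.6]
grip_width: 12.3
grasp_force: 60.0
```

Emit:
drive_tool(plan=[[[0,0.001,0],[0,0,0],0],[[0,0,0],[0,0,0],0]])

```text
time_s: 17.9
ee_pos: [562.8, -158.1, 108.0]
eef_rot: [-0.001, 0.997, 0.075, -0.001]
force: [-1.9, 9.5, 0.6]
grip_width: 12.5
grasp_force: 60.0
```

```bash
python3 - <<'E'
from wm import *
s=bot.observe(); print(s['ee_pos'],s['force'],s['ft_torque'],s['grip_width'])
c=np.array(s['ee_pos'])+[-2.1,8.4,-20.5]
wheel(c,np.array([-.15,.988,0]),'w4',10)
# gap: sample axle/hub profile along axis in scene: radial distance vs along
d=np.array([.149,-.989,0]); o=np.array([558.7,-137.6,87.0])
z=np.load('w4s.npz'); P=pts('scene',z['d'])[z['d']>0]; W=P-o; a=W@d; r=np.linalg.norm(W-np.outer(a,d),axis=1)
for lo in range(-64,80,4):
    m=(a>=lo)&(a<lo+4)&(r<40); print(lo,m.sum(),np.percentile(r[m],[3,10,25]).round(1) if m.sum()>5 else '',end=' | ')
E
```

```text
[ 562.79272379 -158.12549262  107.98550294] [-1.86193568  9.53250016  0.60900999] [ 1.71137311  0.42008636 -0.08505163] 12.484764825167296
scene 1192 [ 560.5 -149.6   87.3] [-0.151  0.989  0.008] res 1.42
top 76 [ 558.5 -153.1   87.9] [-0.084  0.994 -0.065] res 1.25
-64 0  | -60 3  | -56 8 [3.9 5.2 6.7] | -52 10 [8.1 8.4 8.6] | -48 24 [7.  7.4 8.3] | -44 16 [5.7 6.5 7.7] | -40 17 [5.8 7.4 8.9] | -36 16 [5.7 6.2 8.4] | -32 8 [ 9.4 10.  10.7] | -28 17 [14.3 15.  15.6] | -24 34 [13.7 14.3 15.3] | -20 28 [13.7 14.4 15.4] | -16 27 [13.9 14.7 15.8] | -12 4  | -8 0  | -4 0  | 0 0  | 4 0  | 8 0  | 12 1  | 16 44 [19.2 20.2 22.6] | 20 97 [14.5 16.3 19.1] | 24 98 [16.1 16.8 19.1] | 28 51 [13.8 15.  16.8] | 32 48 [14.8 15.3 16.8] | 36 45 [15.4 15.8 16.8] | 40 55 [16.  16.4 17.1] | 44 37 [12.4 14.4 15.8] | 48 35 [15.1 15.5 16.7] | 52 34 [14.9 16.  16.6] | 56 32 [14.3 16.4 17.1] | 60 10 [16.5 17.7 19. ] | 64 13 [26.5 27.3 28.7] | 68 70 [30.6 31.1 32.6] | 72 215 [17.5 20.5 24.6] | 76 88 [14.9 16.2 17.3] |
```

Emit:
drive_tool(plan=[[[0,0.001,0],[0,0,0],0],[[0,0.001,0],[0,0,0],0],[[0,0,0],[0,0,0],0]])

```text
time_s: 18.3
ee_pos: [562.9, -158.3, 108.1]
eef_rot: [-0.003, 0.997, 0.076, -0.001]
force: [-5.8, 22.9, 6.1]
grip_width: 12.9
grasp_force: 60.0
```

Emit:
drive_tool(plan=[[[0,0.001,0],[0,0,0],0],[[0,0.001,0],[0,0,0],0],[[0,0,0],[0,0,0],0]])

```text
time_s: 18.6
ee_pos: [563.0, -158.5, 108.2]
eef_rot: [-0.004, 0.997, 0.076, -0.002]
force: [-9.3, 38.8, 11.4]
grip_width: 12.7
grasp_force: 60.1
```

```bash
python3 - <<'E'
from wm import *
s=bot.observe(); print(s['ee_pos'],s['force'],s['ft_torque'],s['grip_width'])
c=np.array(s['ee_pos'])+[-2.1,8.4,-20.5]
wheel(c,np.array([-.15,.988,0]),'w5',10)
d=np.array([.149,-.989,0])
for n,f,o in(('scene','w5s',[558.7,-137.6,87.0]),('top','w5t',[556.7,-134.7,88.6])):
    z=np.load(f+'.npz'); m=z['d']>0; P=pts(n,z['d'])[m]; W=P-np.array(o); a=W@d; r=np.linalg.norm(W-np.outer(a,d),axis=1)
    k=(r<22)&(a>-70)&(a<-10); i=np.argsort(a[k]); print(n,[(round(x,1),round(y)) for x,y in zip(a[k][i],r[k][i])][::2 if n=='top' else 5])
E
```

```text
[ 562.97565276 -158.52330369  108.22522235] [-9.29524355 38.7729177  11.40538948] [ 7.04397531  1.92009645 -0.23931123] 12.657055199830037
scene 1210 [ 560.6 -149.7   87.4] [-0.151  0.988  0.017] res 1.36
top 74 [ 558.9 -153.8   89.1] [-0.075  0.994 -0.082] res 1.43
scene [(np.float64(-58.2), 4), (np.float64(-53.6), 8), (np.float64(-52.0), 10), (np.float64(-49.7), 10), (np.float64(-48.1), 14), (np.float64(-47.0), 11), (np.float64(-46.4), 15), (np.float64(-45.9), 10), (np.float64(-44.2), 10), (np.float64(-42.5), 7), (np.float64(-41.8), 13), (np.float64(-40.6), 10), (np.float64(-40.2), 9), (np.float64(-38.5), 10), (np.float64(-37.4), 11), (np.float64(-36.1), 12), (np.float64(-35.0), 11), (np.float64(-33.5), 11), (np.float64(-32.2), 8), (np.float64(-31.3), 13), (np.float64(-27.0), 15), (np.float64(-25.7), 16), (np.float64(-24.3), 18), (np.float64(-23.6), 19), (np.float64(-23.4), 17), (np.float64(-23.0), 20), (np.float64(-22.1), 17), (np.float64(-21.7), 14), (np.float64(-21.1), 15), (np.float64(-20.5), 17), (np.float64(-20.2), 16), (np.float64(-19.6), 19), (np.float64(-18.4), 16), (np.float64(-17.8), 17), (np.float64(-16.8), 16), (np.float64(-16.1), 20), (np.float64(-15.8), 18), (np.float64(-15.5), 21), (np.float64(-14.6), 18), (np.float64(-13.8), 19), (np.float64(-13.4), 20), (np.float64(-12.4), 17), (np.float64(-10.7), 19)]
top [(np.float64(-56.4), 4), (np.float64(-55.3), 5), (np.float64(-55.0), 8), (np.float64(-53.3), 7), (np.float64(-52.6), 2), (np.float64(-51.8), 7), (np.float64(-50.7), 4), (np.float64(-49.7), 7), (np.float64(-48.6), 12), (np.float64(-48.5), 9), (np.float64(-48.1), 5), (np.float64(-47.1), 10), (np.float64(-46.8), 13), (np.float64(-45.9), 7), (np.float64(-44.4), 10), (np.float64(-43.7), 9), (np.float64(-43.5), 7), (np.float64(-42.5), 13), (np.float64(-41.6), 10), (np.float64(-40.7), 10), (np.float64(-40.4), 11), (np.float64(-39.2), 10), (np.float64(-38.3), 9), (np.float64(-37.3), 10)]
```

A stiff stop: the force climbs to 39 N without motion, and about 31 mm of axle is exposed against 32 expected, so the hub is seated. I relieve the push, open, and recentre the fingers before lifting.

Emit:
drive_tool(plan=[[[0,-0.001,0],[0,0,0],0],[[0,-0.001,0],[0,0,0],0],[[0,-0.001,0],[0,0,0],0],[[0,0,0],[0,0,0],0]])

```text
time_s: 19.1
ee_pos: [562.8, -158.2, 108.0]
eef_rot: [-0.002, 0.997, 0.076, -0.001]
force: [-3.9, 15.6, 3.1]
grip_width: 12.8
grasp_force: 60.0
```

Emit:
drive_tool(plan=[[[0,0,0],[0,0,0],0.3],[[0,0,0],[0,0,0],0.4],[[0,0,0],[0,0,0],0.42],[[0,0,0],[0,0,0],0.42],[[0,0,0],[0,0,0],0.42]])

```text
time_s: 19.6
ee_pos: [563.0, -160.3, 107.9]
eef_rot: [0.0, 0.997, 0.075, -0.001]
force: [-0.4, 0.2, -0.3]
grip_width: 38.6
grasp_force: 0.0
```

Emit:
drive_tool(plan=[[[0,-0.004,0],[0,0,0],0.42],[[0,-0.004,0],[0,0,0],0.42],[[0,-0.001,0],[0,0,0],0.42],[[0,0,0],[0,0,0],0.42]])

```text
time_s: 20.0
ee_pos: [561.6, -151.0, 107.9]
eef_rot: [0.0, 0.997, 0.076, -0.001]
force: [-0.6, -0.5, -0.9]
grip_width: 39.1
grasp_force: 0.0
```

Emit:
drive_tool(plan=[[[0,0,-0.01],[0,0,0],0.42],[[0,0,-0.02],[0,0,0],0.42],[[0,0,-0.03],[0,0,0],0.42],[[0,0,-0.03],[0,0,0],0.42],[[0,0,-0.03],[0,0,0],0.42]])

```text
time_s: 20.5
ee_pos: [561.7, -151.2, 229.9]
eef_rot: [0.0, 0.997, 0.075, -0.001]
force: [0.7, 0.4, 0.2]
grip_width: 39.0
grasp_force: 0.0
```

```bash
python3 - <<'E'
from wm import *
s=bot.observe(); print(s['ee_pos'],s['force'],s['q'].round(2))
wheel(np.array([560.6,-149.7,86.]),np.array([-.15,.988,0]),'w6',10)
d=np.array([.149,-.989,0])
# clip coil + rack precise
def sel(P,lo,hi):
    P=P.reshape(-1,3); return P[np.all((P>lo)&(P<hi),1)]
for n in('scene','top'):
    z=np.load('w6'+n[0]+'.npz'); P=pts(n,z['d'])
    C=sel(P,(440,140,64),(490,170,96)); print(n,len(C),C.mean(0).round(1),np.percentile(C,[3,97],axis=0).round(1).tolist(),np.polyfit(C[:,0],C[:,1],1).round(3))
    im=z['im']; u0,v0=proj(n,np.array([[460,154,78.]]))[0].round().astype(int); print(u0,v0)
    print(im[v0-9:v0+10,u0-9:u0+10].astype(int).sum(-1)//3 if n=='scene' else im[v0-8:v0+9,u0-9:u0+10].astype(int)[...,2])
E
```

```text
[ 561.71534132 -151.24492814  229.91303347] [0.65607347 0.3984109  0.17720806] [-0.31 -0.09  1.63 -0.    1.6   1.11]
scene 1501 [ 560.4 -149.2   85.4] [-0.157  0.987  0.007] res 1.48
top 258 [ 561.2 -148.5   88. ] [-0.238  0.97  -0.045] res 1.52
scene 74 [461.7 153.9  77.6] [[450.1, 149.6, 64.8], [473.7, 159.0, 89.7]] [6.40000e-02 1.24359e+02]
271 271
[[205 204 204 204 207 212 147  89  71  46 197 210 207 206 205 204 203 205
  205]
 [203 204 204 204 209 146  85  78  56  66 204 206 204 203 203 204 205 205
  204]
 [203 204 205 206 213 127  78  71  52 199 207 205 204 203 205 205 204 206
  205]
 [203 204 205 207 214 132  82  55 199 209 205 202 202 203 204 204 204 204
  205]
 [204 203 204 209 148  87  81  63 201 221 238 211 208 207 206 205 205 205
  205]
 [204 203 204 212 122  79  75  50 242 234 246 232 216 207 208 204 204 204
  204]
 [205 204 206 213 122  76  68 241 226 244 215 150 120 124 183 206 204 204
  206]
 [204 204 206 213 123  72 199 205 240 198 163 204 130  93 119 202 205 205
  206]
 [205 205 205 212 118  70 175 216 204 163 199 197 129 102 113 183 204 206
  204]
 [204 203 206 212
[... 1577 characters left out ...]
  57 131 124 134  79  48  73  81  84  85  83
   84]
 [ 38  37  38  38  38  37  37  50 115 116 128  77  43  48  56  73  80  82
   84]
 [ 35  34  33  32  34  34  32  40  98 103 124  73  39  36  38  48  59  77
   84]
 [ 35  32  33  34  32  32  32  33  78  79  95  57  36  33  34  35  49  76
   85]
 [ 36  36  35  35  35  35  34  34  51  47  53  39  35  34  32  34  47  78
   86]
 [ 37  37  37  37  35  36  35  35  36  33  36  35  36  35  34  35  49  78
   85]
 [ 36  37  37  37  36  35  35  37  35  35  36  36  37  36  35  37  50  79
   86]
 [ 38  38  37  39  37  37  37  36  36  37  37  36  37  38  37  39  50  78
   85]
 [ 39  37  39  39  40  39  41  38  39  38  37  39  37  38  39  40  51  77
   83]]
```

```bash
python3 - <<'E'
from kin import *
d=np.array([.149,-.989,0])
for f,n,o in(('w6s','scene',[558.7,-137.6,87.0]),('w6t','top',[556.7,-134.7,88.6]),('scene0','scene',[558.7,-137.6,87.0]),('top0','top',[556.7,-134.7,88.6])):
    z=np.load(f+'.npz'); P=pts(n,z['d'])[z['d']>0]; W=P-np.array(o); a=W@d; r=np.linalg.norm(W-np.outer(a,d),axis=1)
    print(f,[ (lo,int(np.sum((a>=lo)&(a<lo+2)&(r<26))),round(float(np.median(r[(a>=lo)&(a<lo+2)&(r<26)])),1)) for lo in range(-62,66,2) if (lo<-20 or lo>24) and np.sum((a>=lo)&(a<lo+2)&(r<26))>1])
D=np.deg2rad
rows([((461.6,155.2,140),R_t(D(-86.5)),11),((461.6,155.2,61),R_t(D(-86.5)),4)],0.45)
E
```

```text
w6s [(-58, 3, 4.5), (-56, 6, 6.5), (-54, 2, 6.8), (-52, 2, 8.5), (-50, 9, 9.8), (-48, 9, 10.3), (-46, 10, 9.5), (-44, 7, 9.1), (-42, 8, 10.1), (-40, 10, 10.2), (-38, 13, 9.5), (-36, 9, 8.3), (-34, 5, 9.0), (-32, 9, 9.4), (-30, 3, 10.5), (-28, 4, 12.9), (-26, 12, 16.5), (-24, 17, 15.8), (-22, 15, 16.9), (26, 17, 15.1), (28, 11, 16.0), (30, 20, 17.1), (32, 18, 16.0), (34, 18, 16.1), (36, 17, 16.4), (38, 17, 16.1), (40, 16, 17.4), (42, 19, 16.2), (44, 15, 15.9), (46, 21, 16.4), (48, 16, 15.9), (50, 15, 16.1), (52, 19, 16.4), (54, 13, 17.7), (56, 16, 17.4), (58, 15, 17.4), (60, 4, 19.6)]
w6t [(-58, 2, 6.1), (-56, 3, 4.5), (-54, 4, 4.4), (-52, 5, 6.4), (-50, 6, 8.0), (-48, 7, 9.5), (-46, 4, 12.9), (-44, 3, 9.2), (-42, 7, 8.1), (-40, 8, 10.0), (-38, 2, 12.6), (-36, 4, 9.2), (-34, 7, 9.0), (-32, 4, 10.3), (-30, 6, 8.1), (-28, 6, 8.5), (-26, 16, 13.3), (-24, 11, 14.3), (-22, 11, 16.0)]
scene0 [(-58, 2, 5.0), (-56, 5, 5.7), (-54, 4, 6.8), (-52, 3, 8.8), (-50, 9, 9.5), (-48, 8, 9.7), (-46, 8, 11.1), (-44, 8, 9.7), (-42, 14, 9.4), (-40, 8, 9.5), (-38, 9, 8.9), (-36, 8, 9.5), (-34, 5, 9.4), (-32
[... 1211 characters left out ...]
 0.008], 0.45]],
[[[-0.0059, -0.0288, 0.0083], [0.0, -0.001, 0.008], 0.45]]
--
[[[-0.0061, -0.0288, 0.0084], [0.001, -0.0, 0.008], 0.45]],
[[[-0.0063, -0.0287, 0.0084], [0.0, -0.001, 0.008], 0.45]],
[[[-0.0066, -0.0286, 0.0084], [0.001, -0.0, 0.008], 0.45]],
[[[-0.0068, -0.0286, 0.0085], [0.0, -0.001, 0.009], 0.45]],
[[[-0.007, -0.0286, 0.0084], [0.001, -0.0, 0.008], 0.45]]
--
[[[-0.0072, -0.0284, 0.0085], [0.0, -0.001, 0.009], 0.45]],
[[[-0.0, -0.0, 0.0197], [0.0, 0.0, -0.0], 0.45]],
[[[-0.0, -0.0, 0.0198], [0.0, 0.0, -0.0], 0.45]],
[[[-0.0, -0.0, 0.0197], [0.0, 0.0, -0.0], 0.45]],
[[[-0.0, -0.0, 0.0198], [0.0, 0.0, -0.0], 0.45]]
--

end [461.6 155.2  61. ] rot err [ 0.      0.     -0.0004]
```

Emit:
drive_tool(plan=[[[-0.005,-0.029,0.0084],[0,0,0.008],0.45],[[-0.005,-0.029,0.0084],[0,0,0.008],0.45],[[-0.0055,-0.029,0.0084],[0,0,0.008],0.45],[[-0.0056,-0.029,0.0084],[0,0,0.008],0.45],[[-0.006,-0.0288,0.0084],[0,0,0.008],0.45]], squeeze=50)

```text
time_s: 21.1
ee_pos: [514.8, -10.4, 185.6]
eef_rot: [0.0, 0.998, 0.055, -0.001]
force: [0.9, -0.1, 0.8]
grip_width: 41.6
grasp_force: 0.0
```

Emit:
drive_tool(plan=[[[-0.006,-0.0288,0.0084],[0,0,0.008],0.45],[[-0.0063,-0.0287,0.0084],[0,0,0.008],0.45],[[-0.0066,-0.0286,0.0084],[0,0,0.008],0.45],[[-0.0068,-0.0286,0.0085],[0,0,0.009],0.45],[[-0.007,-0.0286,0.0084],[0,0,0.008],0.45]])

```text
time_s: 21.6
ee_pos: [468.7, 129.1, 143.5]
eef_rot: [0.0, 0.999, 0.035, -0.001]
force: [0.7, 0.1, 0.3]
grip_width: 41.9
grasp_force: 0.0
```

Emit:
drive_tool(plan=[[[-0.007,-0.0284,0.0085],[0,0,0.009],0.45],[[0,0,0],[0,0,0],0.45],[[0,0,0],[0,0,0],0.45]])

```text
time_s: 21.9
ee_pos: [460.2, 156.2, 135.3]
eef_rot: [0.0, 1.0, 0.031, -0.001]
force: [0.3, -0.5, 0.6]
grip_width: 41.7
grasp_force: 0.0
```

```bash
python3 - <<'E'
from kin import *
D=np.deg2rad
S,d=snap('scene','k1s'); s=bot.observe(); P=pts('scene',d); q=rot(s['eef_rot'])
# finger tips symmetric about the TCP?  hand-eye check
W=(P-s['ee_pos'])@q.as_matrix(); m=(d>0)&(W[...,2]<0)&(W[...,2]>-45)&(np.abs(W[...,0])<25)&(np.abs(W[...,1])<50)&(P[...,2]>115)
w=W[m]; print(len(w)); 
for sg in(1,-1):
    f=w[w[:,1]*sg>0]; print(sg,len(f),np.percentile(f,[3,50,97],axis=0).round(1).tolist())
rows([((461.6,155.2,61),R_t(D(-86.5)),5)],0.45)
C=P[(d>0)&np.all((P>(440,140,64))&(P<(490,170,96)),-1)]; print('clip',C.mean(0))
E
```

```text
361
1 172 [[-9.5, 22.0, -43.8], [-5.6, 33.6, -26.4], [8.3, 38.0, -5.2]]
-1 189 [[-10.1, -35.7, -43.4], [-4.4, -23.3, -23.3], [9.8, -19.0, -2.2]]
from [460.5 155.8 135.5] t 21.95
[[[0.0002, 0.0001, 0.0149], [0.0, 0.0, 0.0], 0.45]],
[[[0.0003, 0.0001, 0.0149], [0.0, 0.0, 0.0], 0.45]],
[[[0.0002, 0.0001, 0.0149], [0.0, 0.001, 0.0], 0.45]],
[[[0.0003, 0.0002, 0.0149], [0.0, 0.0, 0.0], 0.45]],
[[[0.0002, 0.0001, 0.0149], [0.001, 0.001, 0.0], 0.45]]
--

end [461.6 155.2  61. ] rot err [-0.0002 -0.0002  0.0001]
clip [461.60149418 153.70114145  78.1568211 ]
```

Emit:
drive_tool(plan=[[[0.001,0,0.015],[0,0,0],0.45],[[0,0,0.015],[0,0,0],0.45],[[0,0,0.015],[0,0,0],0.45],[[0,0,0.015],[0,0,0],0.45],[[0,0,0.014],[0,0,0],0.45]])

```text
time_s: 22.45
ee_pos: [460.9, 155.8, 59.4]
eef_rot: [0.0, 1.0, 0.03, -0.001]
force: [0.4, 0.6, -0.4]
grip_width: 41.7
grasp_force: 0.0
```

Emit:
drive_tool(plan=[[[0,0,0],[0,0,0],0.25],[[0,0,0],[0,0,0],0.2],[[0,0,0],[0,0,0],0.15],[[0,0,0],[0,0,0],0.12],[[0,0,0],[0,0,0],0.12]])

```text
time_s: 22.95
ee_pos: [461.4, 156.1, 61.7]
eef_rot: [0.0, 1.0, 0.03, -0.001]
force: [0.3, 0.3, 0.1]
grip_width: 11.9
grasp_force: 0.0
```

Emit:
drive_tool(plan=[[[0,0,0],[0,0,0],0.05],[[0,0,0],[0,0,0],0],[[0,0,0],[0,0,0],0],[[0,0,0],[0,0,0],0],[[0,0,0],[0,0,0],0]])

```text
time_s: 23.45
ee_pos: [461.2, 156.1, 61.4]
eef_rot: [0.0, 1.0, 0.03, -0.001]
force: [0.2, 0.0, 2.8]
grip_width: 10.5
grasp_force: 50.0
```

The clip is gripped (10.5 mm, 50 N). I lift it straight out and measure the leg in the hand.

Emit:
drive_tool(plan=[[[0,0,-0.008],[0,0,0],0],[[0,0,-0.012],[0,0,0],0],[[0,0,-0.015],[0,0,0],0],[[0,0,-0.02],[0,0,0],0],[[0,0,-0.03],[0,0,0],0]])

```text
time_s: 23.95
ee_pos: [460.7, 156.0, 147.2]
eef_rot: [0.0, 1.0, 0.03, -0.002]
force: [-0.1, 0.3, -0.4]
grip_width: 10.3
grasp_force: 50.0
```

Emit:
drive_tool(plan=[[[0,0,-0.03],[0,0,0],0],[[0,0,-0.01],[0,0,0],0],[[0,0,0],[0,0,0],0]])

```text
time_s: 24.25
ee_pos: [461.8, 156.3, 188.0]
eef_rot: [-0.0, 1.0, 0.03, 0.0]
force: [0.3, -1.2, -0.8]
grip_width: 10.1
grasp_force: 50.0
```

```bash
cat > leg.py <<'E'
from kin import *
def leg(tag):
    s=bot.observe(); q=rot(s['eef_rot']); p=np.array(s['ee_pos'])
    for n in('scene','top'):
        S,d=snap(n,tag+n[0]); P=pts(n,d); W=(P-p)@q.as_matrix()
        m=(d>0)&(W[...,2]>4)&(W[...,2]<64)&(np.abs(W[...,0])<35)&(np.abs(W[...,1])<14)
        w=W[m]; print(n,len(w))
        for lo in range(4,64,6):
            k=(w[:,2]>=lo)&(w[:,2]<lo+6); t=w[k]
            if len(t): print(lo,len(t),'near leg x',t[t[:,0]<0].mean(0).round(1) if (t[:,0]<0).any() else '','far',t[t[:,0]>=0].mean(0).round(1) if (t[:,0]>=0).any() else '')
E
python3 - <<'E'
from leg import *
leg('l1'); s=bot.observe(); print(s['ee_pos'],s['grip_width'],s['grasp_force'])
E
```

```text
scene 108
4 14 near leg x [-7.   1.1  7.4] far [1.5 1.9 7.9]
10 14 near leg x [-7.   1.5 13.2] far [ 0.3 -0.1 12.3]
16 11 near leg x [-8.1  1.4 18.9] far [ 1.8  2.2 18.4]
22 16 near leg x [-7.7  0.6 24.7] far [ 2.9  0.3 24.6]
28 14 near leg x [-7.7  1.3 31.4] far [ 2.4  0.2 30.3]
34 16 near leg x [-8.5  1.  36.8] far [ 1.7  0.8 36.4]
40 10 near leg x [-11.2   1.4  43.1] far [ 4.   1.2 42.6]
46 6 near leg x [-9.3  0.2 49.2] far 
52 7 near leg x [-10.3   0.2  54. ] far 
top 0
[461.03675405 156.05517576 185.28913979] 10.318304578781348 49.999390840530396
```

```bash
python3 - <<'E'
from kin import *
im=np.load('top0.npz')['im'].astype(float); S=(im[...,0]-im[...,2])/(im.max(-1)+1)
cs=[]
for u in list(range(434,450)):
    s=S[225:246,u]; b0=np.median(s[:4]);b1=np.median(s[-4:]); g=s[8:13].min() if True else 0
    f=1-np.clip((s-g)/(np.where(np.arange(21)<10,b0,b1)-g),0,1)   # coverage
    cs.append((u,(f*np.arange(225,246)).sum()/f.sum(),f.sum()))
cs=np.array(cs); print(cs[:, 1:].round(2).tolist()); L=np.polyfit(cs[:,0],cs[:,1],1); print(L, np.polyval(L,430.9),'width',np.median(cs[:,2]))
G=im.mean(-1); print((S[228:243,426:440]*100).astype(int))
# expected px/mm and lean table using silhouette centre
c=np.array([556.7-.151*(-102+134.7),-102,88.3]); base=proj('top',c[None])[0]
for l in(.3,.36,.4,.45,.5,.55,.6): 
    m=c+10*np.array([np.sin(l)*.989,np.sin(l)*.15,np.cos(l)]); e=proj('top',m[None])[0]-base; print(l,e.round(2),'perp',(e[1]-L[0]*e[0]).round(2))
print('scene sat'); im=np.load('scene0.npz')['im'].astype(float); print(im[290:303,378:396].mean(-1).astype(int)); S=(im[...,0]-im[...,2])/(im.max(-1)+1); print((S[290:303,378:396]*100).astype(int))
E
```

```text
[[235.5, 6.9], [235.3, 7.07], [235.16, 6.95], [235.02, 7.05], [234.86, 7.11], [234.73, 6.89], [234.5, 6.91], [234.31, 6.98], [234.12, 7.08], [233.94, 6.97], [233.86, 7.02], [233.63, 6.97], [233.43, 7.06], [233.28, 7.42], [233.37, 7.6], [233.36, 7.6]]
[-1.57363900e-01  3.03748226e+02] 235.94012145029444 width 7.038283328197975
[[60 59 60 60 60 60 60 61 61 63 62 61 62 60]
 [60 61 61 61 60 62 62 62 61 61 62 61 61 61]
 [63 62 62 61 62 63 62 63 60 61 62 61 61 60]
 [62 60 61 61 61 61 61 60 59 57 56 52 45 42]
 [61 60 59 56 57 51 45 42 35 25 21 18 16 16]
 [46 42 35 24 21 19 17 16 14 12 12 11 11 11]
 [17 15 15 12 11 13 14 11 11 11 11 12 11 10]
 [11 11 11 11 10 12 11 11 10 11 10 10 11 10]
 [11 11 10 10 11 10 11  9 10 11 10 11 11 11]
 [10 10 10 11 11 10 11 11 10 11 11 11 10 12]
 [11 10 10 11 11 11 11 12 14 15 16 19 21 29]
 [11 12 14 14 16 19 21 30 38 41 48 52 54 56]
 [25 30 39 41 48 52 54 55 57 58 59 59 60 60]
 [56 57 58 58 59 59 60 60 60 60 60 60 60 60]
 [60 61 61 60 60 60 60 61 60 61 60 60 60 60]]
0.3 [ 0.58 -1.47] perp -1.38
0.36 [ 0.52 -1.67] perp -1.58
0.4 [ 0.48 -1.79] perp -1.72
0.45 [ 0
[... 1137 characters left out ...]
36 37 35 37 38]
 [39 37 36 38 38 38 37 37 37 37 37 37 37 38 37 36 37 38]
 [39 39 38 38 39 38 38 37 37 37 37 37 37 37 37 36 36 37]
 [39 39 40 40 40 39 39 39 39 38 37 37 37 37 37 36 37 37]
 [40 39 32 29 22  8  5 15 33 38 38 38 39 37 37 36 37 37]
 [30 14  8  8  3  2  2  3  4 14 29 36 38 39 39 38 36 36]
 [18  5  5  4  3  3  3  3  3  3 17 25 38 40 39 38 39 38]
 [18  4  5  5  5  3  4  6  4  3  3  5  5  6 15 32 38 39]
 [13  3  5  6  8  7  5  3  4  3  3  3  3  2  3  5 14 26]
 [35  7  4  6  7  8  7  6  6  6  4  4  3  4  3  3  3  4]
 [44 13  2  4  5  6  5  6  6  7  6  5  4  4  4  4  3  3]
 [39 31 17  0  5  4  6  6  6  6  7  7  6  5  4  4  4  3]
 [38 37 43 16  0  4  6  6  6  6  6  6  7  7  8  6  5  4]]
```

```bash
cat > ct.py <<'E'
from kin import *
d=np.array([.149,-.989,0]); d/=np.linalg.norm(d)
def cp(H,phi,tipdist,lx=-10.2,tiplen=57.4):
    pdir=np.array([-d[1],d[0],0]); h=np.sin(phi)*pdir+np.cos(phi)*np.array([0,0,1]); z=-h; x=np.cross(d,z)
    q=R.from_matrix(np.column_stack([x,d,z])); return np.array(H)+h*(tipdist+tiplen)-lx*x,q
E
python3 - <<'E'
from ct import *
H=[552.5,-101.3,88]; s=bot.observe(); c_,k,off=kfit()
p,q=cp(H,.45,40); print(p,ik(p,q,k,off,s['q'])[0].round(2)); ph,_=cp(H,.45,-34); print(ph,ik(ph,q,k,off,s['q']))
rows([(p,q,12)],0)
E
```

```text
[603.47494492 -93.62025602 171.26689932] [-0.14  0.28  1.38 -0.13  1.91  1.27]
[571.64668128 -98.41541404 104.63381375] (array([-0.14846371,  0.25320832,  1.52237501, -0.13042719,  1.79696404,
        1.27160802]), np.float64(4.547281541625564e-19))
from [461.  156.1 185.3] t 24.35
[[[0.0106, 0.0215, 0.0012], [-0.002, -0.037, -0.007], 0]],
[[[0.0105, 0.0215, 0.0008], [-0.002, -0.037, -0.007], 0]],
[[[0.0103, 0.0217, 0.0004], [-0.002, -0.037, -0.007], 0]],
[[[0.0102, 0.0217, 0.0001], [-0.002, -0.037, -0.007], 0]],
[[[0.0101, 0.0218, -0.0002], [-0.001, -0.037, -0.007], 0]]
--
[[[0.0098, 0.0218, -0.0005], [-0.002, -0.037, -0.008], 0]],
[[[0.0097, 0.0219, -0.0009], [-0.001, -0.037, -0.007], 0]],
[[[0.0095, 0.022, -0.0012], [-0.002, -0.038, -0.008], 0]],
[[[0.0093, 0.0221, -0.0015], [-0.001, -0.037, -0.007], 0]],
[[[0.009, 0.0221, -0.0018], [-0.002, -0.038, -0.008], 0]]
--
[[[0.0088, 0.0222, -0.0022], [-0.001, -0.037, -0.007], 0]],
[[[0.0086, 0.0223, -0.0024], [-0.002, -0.038, -0.008], 0]],

end [603.5 -93.6 171.3] rot err [0.0004 0.0004 0.0003]
```

Emit:
drive_tool(plan=[[[0.0106,0.0215,0.0012],[-0.002,-0.037,-0.007],0],[[0.0105,0.0215,0.0008],[-0.002,-0.037,-0.007],0],[[0.0103,0.0217,0.0004],[-0.002,-0.037,-0.007],0],[[0.0102,0.0217,0],[-0.002,-0.037,-0.007],0],[[0.01,0.0218,-0.0002],[-0.001,-0.037,-0.007],0]])

```text
time_s: 24.85
ee_pos: [520.5, 51.1, 178.8]
eef_rot: [0.008, 0.994, 0.048, -0.095]
force: [-0.1, 0.3, -0.1]
grip_width: 10.1
grasp_force: 50.0
```

Emit:
drive_tool(plan=[[[0.0098,0.0218,-0.0005],[-0.002,-0.037,-0.008],0],[[0.0097,0.022,-0.0009],[-0.001,-0.037,-0.007],0],[[0.0095,0.022,-0.0012],[-0.002,-0.038,-0.008],0],[[0.0093,0.022,-0.0015],[-0.001,-0.037,-0.007],0],[[0.009,0.022,-0.0018],[-0.002,-0.038,-0.008],0]])

```text
time_s: 25.35
ee_pos: [579.8, -52.7, 172.8]
eef_rot: [0.014, 0.98, 0.066, -0.188]
force: [0.3, 0.3, -0.8]
grip_width: 9.9
grasp_force: 50.0
```

Emit:
drive_tool(plan=[[[0.0088,0.0222,-0.0022],[-0.001,-0.037,-0.007],0],[[0.0086,0.0223,-0.0024],[-0.002,-0.038,-0.008],0],[[0,0,0],[0,0,0],0],[[0,0,0],[0,0,0],0]])

```text
time_s: 25.75
ee_pos: [603.4, -93.5, 170.5]
eef_rot: [0.016, 0.972, 0.073, -0.223]
force: [0.2, -0.5, -0.5]
grip_width: 10.2
grasp_force: 50.0
```

```bash
python3 - <<'E'
from leg import *
from ct import *
leg('l2'); s=bot.observe(); print(s['ee_pos'],s['eef_rot'].round(3),s['grip_width'],s['time_s'],s['force'])
H=[552.5,-101.3,88]
p,q=cp(H,.45,20); rows([(p,q,2)],0)
E
```

```text
scene 111
4 16 near leg x [-10.5   1.2   7.3] far [3.  0.4 6.6]
10 13 near leg x [-8.2  1.  13.3] far [ 1.4  0.8 12.5]
16 14 near leg x [-8.4  0.5 19. ] far [ 1.3  1.3 19.9]
22 15 near leg x [-7.9  0.5 25.1] far [ 3.2  0.3 24.5]
28 16 near leg x [-7.2  0.9 31.2] far [ 3.1 -0.4 29. ]
34 13 near leg x [-9.1  0.9 36.7] far [ 3.5 -0.6 39. ]
40 11 near leg x [-10.1   1.   42.8] far [ 1.5  1.8 41.8]
46 8 near leg x [-10.5   0.2  49.1] far 
52 5 near leg x [-10.9   0.3  54.3] far 
top 0
[603.27295259 -92.9228098  171.78078594] [ 0.017  0.972  0.073 -0.222] 10.047964155075162 25.85 [-0.1214325  -0.47876932 -0.96212652]
from [603.3 -92.9 171.8] t 25.85
[[[0.0002, 0.0004, 0.0102], [-0.0, -0.0, 0.0], 0]],
[[[0.0001, 0.0003, 0.0102], [-0.0, -0.0, 0.001], 0]],

end [594.9 -94.9 153.3] rot err [-0.     -0.0001 -0.0003]
```

```bash
python3 - <<'E'
from ct import *
s=bot.observe(); q=rot(s['eef_rot']); p=np.array(s['ee_pos'])
z=np.load('l2s.npz'); im=z['im'].astype(float); d0=z['d']; P=pts('scene',d0); W=(P-p)@q.as_matrix()
m=(d0>0)&(W[...,2]>42)&(W[...,2]<60)&(W[...,0]<-3)&(W[...,0]>-25)&(np.abs(W[...,1])<14)
g=np.load('w6s.npz')['im'].astype(float); diff=np.abs(im-g).sum(-1)
a=proj('scene',(p+q.apply([-10.2,0,40]))[None])[0]; b=proj('scene',(p+q.apply([-10.2,0,57.4]))[None])[0]; print('pred leg',a.round(1),b.round(1))
v0,v1=int(min(a[1],b[1]))-1,int(max(a[1],b[1]))+4; u0=int((a[0]+b[0])/2)
for v in range(v0,v1+1):
    w=diff[v,u0-8:u0+9].copy(); w[w<25]=0; t=(v-a[1])/(b[1]-a[1]); print(v,(w*np.arange(u0-8,u0+9)).sum()/max(w.sum(),1), 'pred u %.2f'%(a[0]+t*(b[0]-a[0])), w.astype(int).tolist())
o=np.array([552.5,-101.3,88]); 
for nm,e in(('along axle to bracket',d),('away',np.array([.989,.149,0])),('up',np.array([0,0,1]))): print(nm,(proj('scene',(o+e)[None])-proj('scene',o[None]))[0].round(3))
h=np.array([np.sin(.45)*.989,np.sin(.45)*.149,np.cos(.45)]); print('mouth pred at H',proj('scene',(o+10*h)[None])[0], 'axis',proj('scene',o[None])[0])
E
```

```text
pred leg [395.4 272.7] [392.8 281. ]
271 393.820505847158 pred u 395.98 [233, 230, 234, 228, 233, 232, 227, 233, 234, 234, 109, 102, 242, 191, 243, 242, 230]
272 393.91439272338147 pred u 395.66 [231, 238, 231, 232, 230, 233, 230, 233, 236, 201, 99, 114, 273, 228, 258, 237, 234]
273 393.9921917070544 pred u 395.34 [230, 226, 228, 227, 226, 228, 230, 235, 241, 113, 102, 193, 281, 252, 243, 231, 228]
274 394.0776929154596 pred u 395.03 [229, 227, 229, 228, 227, 229, 231, 236, 238, 108, 104, 233, 295, 268, 249, 234, 232]
275 394.160406885759 pred u 394.71 [229, 230, 229, 225, 232, 233, 233, 235, 198, 102, 121, 243, 291, 273, 272, 254, 234]
276 392.193468228612 pred u 394.39 [230, 230, 231, 226, 226, 230, 236, 246, 110, 103, 187, 257, 61, 85, 0, 0, 159]
277 391.8036421219319 pred u 394.07 [229, 229, 236, 234, 237, 244, 251, 245, 107, 114, 49, 0, 0, 0, 0, 120, 231]
278 391.83490566037733 pred u 393.75 [228, 232, 232, 245, 255, 25, 0, 69, 97, 136, 0, 0, 0, 0, 0, 150, 239]
279 393.63260340632604 pred u 393.44 [232, 234, 250, 0, 0, 0, 0, 64, 111, 156, 0, 0, 0, 0, 122, 234, 241]
280 394.61901408450706 pred u 393.12 [235, 239, 0, 27, 0, 0, 0, 82, 126, 59, 0, 0, 0, 26, 154, 240, 232]
281 394.02540415704385 pred u 392.80 [228, 235, 182, 176, 185, 0, 0, 54, 103, 0, 0, 0, 127, 175, 227, 239, 234]
282 393.6377510040161 pred u 392.48 [230, 236, 232, 236, 250, 203, 0, 0, 0, 0, 0, 0, 157, 241, 235, 232, 238]
283 393.8554162936437 pred u 392.16 [225, 232, 225, 235, 243, 0, 0, 0, 0, 0, 0, 0, 150, 236, 227, 232, 229]
284 394.0904977375566 pred u 391.84 [227, 229, 230, 235, 243, 0, 0, 0, 0, 0, 0, 127, 233, 235, 232, 234, 206]
along axle to bracket [0.423 0.176]
away [ 0.27 -0.21]
up [ 0.035 -0.42 ]
mouth pred at H [388.61511023 295.44532025] axis [387.12037708 300.14243747]
```

In the scene image the leg sits within about 0.6 mm of the hole's notch. I advance along the leg and feel for contact.

Emit:
drive_tool(plan=[[[0,-0.0004,0.01],[0,0,0],0],[[0,0,0.01],[0,0,0],0],[[0,0,0.004],[0,0,0],0],[[0,0,0.002],[0,0,0],0],[[0,0,0],[0,0,0],0]])

```text
time_s: 26.35
ee_pos: [592.3, -94.7, 148.9]
eef_rot: [0.017, 0.972, 0.073, -0.222]
force: [-0.1, -0.1, -0.9]
grip_width: 10.4
grasp_force: 50.0
```

Emit:
drive_tool(plan=[[[0,0,0.002],[0,0,0],0],[[0,0,0.002],[0,0,0],0]])

```text
time_s: 26.55
ee_pos: [590.9, -95.0, 145.5]
eef_rot: [0.017, 0.972, 0.073, -0.222]
force: [-0.2, -0.6, -0.4]
grip_width: 10.2
grasp_force: 50.0
```

Emit:
drive_tool(plan=[[[0,0,0.002],[0,0,0],0],[[0,0,0.002],[0,0,0],0]])

```text
time_s: 26.75
ee_pos: [589.1, -95.4, 141.7]
eef_rot: [0.017, 0.972, 0.073, -0.222]
force: [2.3, -1.5, 2.8]
grip_width: 10.3
grasp_force: 50.0
```

Emit:
drive_tool(plan=[[[0,0,0.002],[0,0,0],0],[[0,0,0],[0,0,0],0]])

```text
time_s: 26.95
ee_pos: [588.1, -95.8, 139.6]
eef_rot: [0.017, 0.972, 0.073, -0.222]
force: [-0.9, -4.4, -3.2]
grip_width: 10.4
grasp_force: 50.0
```

The tip is about 5 mm past the mouth, so it has entered. I nudge by the side force and continue.

Emit:
drive_tool(plan=[[[0,0.0004,0.001],[0,0,0],0],[[0,0.0002,0.002],[0,0,0],0],[[0,0,0.002],[0,0,0],0]])

```text
time_s: 27.25
ee_pos: [586.3, -96.5, 135.6]
eef_rot: [0.017, 0.972, 0.073, -0.222]
force: [1.7, -4.8, 2.5]
grip_width: 10.0
grasp_force: 50.0
```

Emit:
drive_tool(plan=[[[0,0,0.002],[0,0,0],0],[[0,0,0.002],[0,0,0],0]])

```text
time_s: 27.45
ee_pos: [584.6, -96.8, 131.9]
eef_rot: [0.017, 0.972, 0.073, -0.222]
force: [3.0, -5.5, 1.7]
grip_width: 10.1
grasp_force: 50.0
```

```bash
cat > st.py <<'E'
from ct import *
s=bot.observe(); q=rot(s['eef_rot']); H=np.array([552.5,-101.3,88])
e=q.inv().apply(np.array(s['ee_pos'])+q.apply([-10.2,0,57.4])-H); print('tip rel H in tool',e.round(1),'F tool',q.inv().apply(s['force']).round(1),'T tool',q.inv().apply(s['ft_torque']).round(2),'grip',s['grip_width'].round(1),s['time_s'])
E
python3 st.py
```

```text
Traceback (most recent call last):
  File "st.py", line 3, in <module>
    e=q.inv().apply(np.array(s['ee_pos'])+q.apply([-10.2,0,57.4])-H); print('tip rel H in tool',e.round(1),'F tool',q.inv().apply(s['force']).round(1),'T tool',q.inv().apply(s['ft_torque']).round(2),'grip',s['grip_width'].round(1),s['time_s'])
                                                                                                                                                                                                              ^^^^^^^^^^^^^^^^^^^^^
AttributeError: 'float' object has no attribute 'round'
```

Emit:
drive_tool(plan=[[[0.0002,0.0006,0],[0,0,0],0],[[0.0002,0.0004,0.002],[0,0,0],0],[[0,0,0.002],[0,0,0],0]])

```text
time_s: 27.75
ee_pos: [583.1, -97.6, 127.8]
eef_rot: [0.016, 0.972, 0.073, -0.222]
force: [0.5, -1.8, -0.0]
grip_width: 10.0
grasp_force: 50.0
```

```bash
sed -i "s/s\['grip_width'\].round(1)/round(s['grip_width'],1)/" st.py; python3 st.py
```

```text
tip rel H in tool [0.3 0.9 8.1] F tool [ 0.2  1.9 -0.1] T tool [-0.27  0.15 -0.  ] grip 10.0 27.75
```

Emit:
drive_tool(plan=[[[0,0.0003,0.002],[0,0,0],0],[[0,0,0.0025],[0,0,0],0],[[0,0,0.0025],[0,0,0],0]])

```text
time_s: 28.05
ee_pos: [580.1, -98.4, 121.5]
eef_rot: [0.017, 0.972, 0.073, -0.222]
force: [1.5, -0.1, 0.6]
grip_width: 10.3
grasp_force: 50.0
```

```bash
python3 st.py
```

```text
tip rel H in tool [ 0.3  1.2 15.2] F tool [ 1.1  0.3 -1.2] T tool [0.03 0.41 0.01] grip 10.3 28.05
```

Emit:
drive_tool(plan=[[[0,0,0.0025],[0,0,0],0],[[0,0,0.0025],[0,0,0],0]])

```text
time_s: 28.25
ee_pos: [578.7, -98.7, 117.5]
eef_rot: [0.017, 0.972, 0.073, -0.221]
force: [5.3, 0.8, -0.7]
grip_width: 10.0
grasp_force: 50.0
```

```bash
python3 st.py
```

```text
tip rel H in tool [ 0.7  1.4 19.5] F tool [ 5.1  0.  -1.6] T tool [-0.05  1.15 -0.01] grip 10.0 28.25
```

Emit:
drive_tool(plan=[[[0,0,0.0025],[0,0,0],0],[[0,0,0.0025],[0,0,0],0]])

```text
time_s: 28.45
ee_pos: [576.6, -99.0, 112.6]
eef_rot: [0.017, 0.972, 0.073, -0.221]
force: [5.0, 0.5, -2.9]
grip_width: 10.1
grasp_force: 50.0
```

Emit:
drive_tool(plan=[[[0,0,0.0025],[0,0,0],0],[[0,0,0.0025],[0,0,0],0]])

```text
time_s: 28.65
ee_pos: [574.1, -99.4, 107.9]
eef_rot: [0.017, 0.972, 0.073, -0.222]
force: [4.8, 1.2, -3.4]
grip_width: 10.1
grasp_force: 50.0
```

```bash
python3 st.py
```

```text
tip rel H in tool [ 0.7  1.3 30. ] F tool [ 5.9 -0.4  0.9] T tool [0.03 1.07 0.05] grip 10.1 28.65
```

Emit:
drive_tool(plan=[[[0,0,0.002],[0,0,0],0],[[0,0,0.002],[0,0,0],0],[[0,0,0],[0,0,0],0]])

```text
time_s: 28.95
ee_pos: [571.9, -99.8, 104.5]
eef_rot: [0.017, 0.972, 0.073, -0.222]
force: [1.4, -0.3, -1.3]
grip_width: 10.1
grasp_force: 50.0
```

```bash
python3 st.py; python3 - <<'E'
from leg import *
s=bot.observe(); q=rot(s['eef_rot']); p=np.array(s['ee_pos'])
S,d=snap('scene','f1s'); P=pts('scene',d); W=(P-p)@q.as_matrix()
m=(d>0)&(np.abs(W[...,0])<35)&(np.abs(W[...,1])<8)&(W[...,2]<64)&(W[...,2]>0); w=W[m]
for lo in range(0,64,5):
    t=w[(w[:,2]>=lo)&(w[:,2]<lo+5)]; print(lo,len(t),np.sort(t[:,0]).round().astype(int).tolist())
b=cv2.imread('pics/f1s.png'); cv2.imwrite('pics/f1c.png',cv2.resize(b[255:335,350:450],(750,600),interpolation=cv2.INTER_CUBIC))
E
```

```text
tip rel H in tool [ 0.1  1.4 34.1] F tool [1.7 0.5 0.6] T tool [0.   0.5  0.06] grip 10.1 28.95
0 12 [-11, -11, -10, -10, -10, -8, -2, 1, 1, 1, 2, 7]
5 10 [-13, -12, -12, -11, -11, -10, 2, 2, 4, 5]
10 18 [-16, -15, -14, -13, -13, -12, -12, -12, -11, -11, -11, -8, -7, -2, 2, 2, 3, 5]
15 21 [-22, -21, -19, -19, -18, -18, -18, -17, -17, -17, -17, -17, -17, -17, -17, -16, -16, -16, -16, -13, -4]
20 17 [-22, -21, -21, -21, -21, -21, -20, -20, -20, -20, -19, -19, -19, -18, -17, -16, -14]
25 15 [-24, -21, -20, -19, -18, -18, -18, -18, -18, -17, -17, -16, -16, -14, -14]
30 8 [-18, -15, -15, -15, -14, -14, -13, -10]
35 6 [-14, -13, -11, -10, -10, -9]
40 7 [-14, -13, -12, -11, -10, -7, -5]
45 8 [-16, -13, -12, -12, -11, -11, -11, -9]
50 4 [-12, -11, -11, -10]
55 2 [-10, -8]
60 0 []
```

The side force fell from 5.9 to 1.7 N at the nominal home depth, so the bent leg has snapped over. A small extra push checks it is fully home.

Emit:
drive_tool(plan=[[[0,0,0.0007],[0,0,0],0],[[0,0,0],[0,0,0],0]])

```text
time_s: 29.2
ee_pos: [571.9, -99.8, 104.2]
eef_rot: [0.017, 0.972, 0.073, -0.222]
force: [2.0, 0.2, 0.6]
grip_width: 10.1
grasp_force: 50.0
```

```bash
python3 st.py
```

```text
tip rel H in tool [ 0.2  1.4 34.4] F tool [ 1.5  0.1 -1.4] T tool [-0.01  0.4   0.05] grip 10.1 29.2
```

Emit:
drive_tool(plan=[[[0,0,0.0007],[0,0,0],0],[[0,0,0],[0,0,0],0]])

```text
time_s: 29.4
ee_pos: [571.7, -99.8, 103.4]
eef_rot: [0.017, 0.972, 0.073, -0.222]
force: [3.8, 0.8, -0.4]
grip_width: 10.2
grasp_force: 50.0
```

```bash
python3 st.py
```

```text
tip rel H in tool [ 0.4  1.4 35.1] F tool [ 3.7 -0.2 -1.4] T tool [-0.04  0.81 -0.01] grip 10.2 29.4
```

View pics/f1c.png

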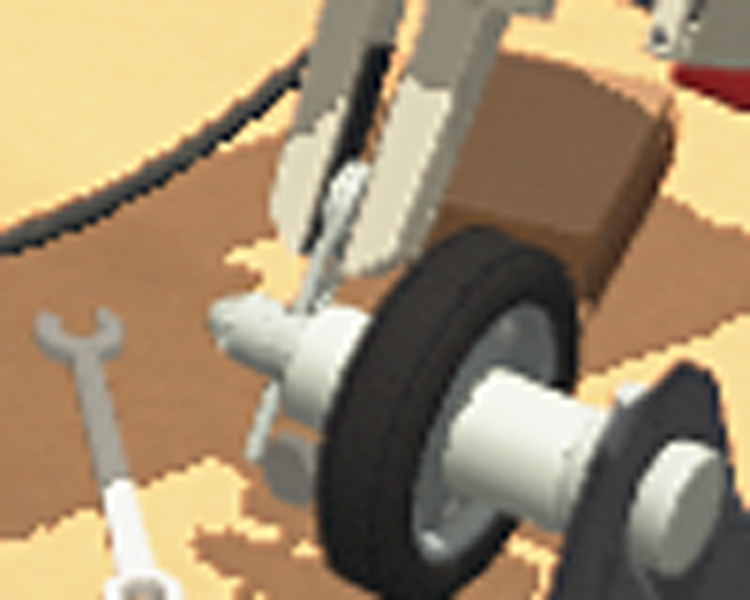

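The picture shows the clip's leg through the axle, emerging at (262,440), with the hub seated against the collar. The force is least near 34.3 mm, so I back off 0.7 mm, release a little, and retreat along the leg.

Emit:
drive_tool(plan=[[[0,0,-0.0008],[0,0,0],0],[[0,0,0],[0,0,0],0],[[0,0,0],[0,0,0],0.2],[[0,0,0],[0,0,0],0.25],[[0,0,0],[0,0,0],0.25]])

```text
time_s: 29.9
ee_pos: [571.7, -99.8, 104.1]
eef_rot: [0.017, 0.972, 0.073, -0.222]
force: [-0.8, 0.3, 0.3]
grip_width: 22.8
grasp_force: 0.0
```

Emit:
drive_tool(plan=[[[0,0,-0.005],[0,0,0],0.25],[[0,0,-0.01],[0,0,0],0.25],[[0,0,-0.02],[0,0,0],0.25],[[0,0,-0.03],[0,0,0],0.25],[[0,0,-0.03],[0,0,0],0.25]])

```text
time_s: 30.4
ee_pos: [613.2, -93.5, 191.4]
eef_rot: [0.017, 0.972, 0.073, -0.222]
force: [0.9, -0.3, 0.6]
grip_width: 23.3
grasp_force: 0.0
```

Emit:
drive_tool(plan=[[[-0.02,0,-0.03],[0,0,0],0.25],[[-0.03,0,-0.03],[0,0,0],0.25],[[-0.03,-0.03,-0.02],[0,0,0],0.25],[[-0.02,-0.03,0],[0,0,0],0.25],[[0,0,0],[0,0,0],0.25]])

```text
time_s: 30.9
ee_pos: [547.9, -40.4, 308.9]
eef_rot: [0.017, 0.973, 0.074, -0.22]
force: [-0.6, 0.2, -0.5]
grip_width: 22.9
grasp_force: 0.0
```

```bash
python3 - <<'E'
from ct import *
s=bot.observe(); print(s['ee_pos'],s['force'],s['time_s'])
H=np.array([552.5,-101.3,88]); p0,q=cp(H,.45,-34.2); 
S,d0=snap('scene','f2s'); P=pts('scene',d0); W=(P-p0)@q.as_matrix()
m=(d0>0)&(np.abs(W[...,0])<35)&(np.abs(W[...,1])<9)&(W[...,2]<64)&(W[...,2]>-35); w=W[m]
for lo in range(-35,64,6):
    t=w[(w[:,2]>=lo)&(w[:,2]<lo+6)]; print(lo,len(t),np.sort(t[:,0]).round().astype(int).tolist())
# bystanders / big clip changed?
a=cv2.imread('pics/scene0.png').astype(int); b=cv2.imread('pics/f2s.png').astype(int)
D=(np.abs(a-b).sum(-1)>90).astype(np.uint8); n,l,st,ce=cv2.connectedComponentsWithStats(D)
print([(st[i].tolist()) for i in range(1,n) if st[i,4]>25])
E
```

```text
[547.8902437  -40.39541528 308.93846117] [-0.57909132  0.15961218 -0.4841519 ] 30.9
-35 0 []
-29 11 [-4, -4, -2, -1, -1, 0, 0, 3, 3, 5, 8]
-23 20 [-9, -9, -7, -6, -6, -6, -6, -5, -5, -4, -4, -4, -2, -2, 8, 9, 10, 10, 10, 13]
-17 20 [-11, -11, -9, -7, -6, -6, -6, -6, -6, -5, -1, 10, 12, 13, 13, 13, 13, 15, 18, 18]
-11 21 [-11, -11, -10, -9, -8, -8, -7, -7, -6, 1, 6, 8, 9, 9, 10, 11, 12, 12, 12, 13, 13]
-5 16 [-13, -12, -10, -8, -8, -7, -6, -5, -4, -3, 2, 4, 5, 7, 9, 10]
1 13 [-11, -10, -10, -9, -9, -9, -7, 2, 3, 5, 5, 5, 9]
7 14 [-11, -9, -8, -8, -7, -5, -4, 0, 2, 2, 2, 3, 6, 7]
13 31 [-22, -20, -19, -19, -19, -18, -18, -18, -17, -16, -16, -16, -16, -16, -16, -15, -14, -14, -14, -14, -13, -13, -12, -12, -11, -10, -8, -5, -5, -4, -1]
19 22 [-23, -22, -21, -21, -21, -21, -20, -20, -19, -19, -19, -18, -18, -18, -18, -18, -17, -16, -16, -15, -15, -14]
25 18 [-21, -20, -20, -20, -20, -19, -19, -19, -18, -18, -17, -17, -17, -16, -15, -15, -15, -15]
31 10 [-15, -14, -14, -13, -13, -13, -13, -11, -11, -9]
37 9 [-13, -13, -11, -11, -10, -10, -9, -1, 0]
43 11 [-14, -13, -12, -12, -12, -11, -9, -9, -1, 3, 5]
49 6 [-15, -14, -12, -12, -11, -9]
55 4 [-11, -11, -10, -7]
61 0 []
[[0, 0, 157, 480, 26580], [146, 0, 321, 112, 17665], [241, 8, 7, 13, 65], [51, 16, 38, 48, 993], [401, 27, 11, 7, 27], [250, 62, 6, 9, 39], [294, 75, 6, 9, 47], [0, 98, 45, 16, 362], [338, 103, 103, 50, 1765], [358, 146, 18, 42, 300], [374, 158, 20, 35, 298], [92, 164, 11, 18, 75], [100, 220, 61, 78, 2561], [195, 233, 39, 41, 1153], [298, 251, 98, 40, 1425], [198, 258, 231, 101, 7839], [259, 266, 18, 25, 172], [122, 301, 25, 15, 98], [46, 306, 12, 10, 51], [67, 318, 127, 148, 4534], [385, 334, 28, 20, 240], [89, 447, 96, 33, 818]]
```

```bash
python3 -c "
from bench import bot
print(bot.job_done())"
```

```text
the job is handed in; nothing more can be done
None
```

I handed the job in at about 31 s with the hub against the collar, the smaller R-clip fully home through the cross-hole and the big clip left in the rack; my first grip dropped the wheel beside its cradle and I picked it up from there, and I did not check every bystander afterwards.

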